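# Load a turned handle into the leaf drilling jig and hold the leaf down

### The arm

A 7-joint arm with a two-finger parallel gripper is mounted at the origin on the work surface; the furniture and walls round the work are solid. World frame = base frame: x ahead of the robot, y to its left, z up, the work surface at z = 0. Lengths are in m, angles in rad, forces in N, time in s.
With the tool pointing down it reaches from about 0.4 to 0.75 m from the base axis. Payload 19.5 kg.
Tool frame: the origin (TCP) lies midway between the tips of the shut fingers; the grasp point (between the pads) lies 19 mm behind it; x points along the fingers, y is the direction in which the jaws open and shut, and the axes are right-handed (so a half turn about x gives the same grasp; the last joint's range is limited). The gripper opens to 85 mm and grips with 20 to 120 N. Pads are 22 mm wide; open, the fingers measure 114 mm over their backs; the gripper's body (76 mm by 85 mm) begins 54 mm behind the grasp point. The pads swing forward as they close: fully open they stand 13 mm farther back than shut.
Start: joints at [1.214, 0.707, -0.028, 1.485, 0.022, 0.951, -0.075], TCP at [0.178, -0.547, 0.231] pointing down, gripper open.
Joint ranges: [-2.71, 2.71], [-0.32, 2.16], [-1.57, 1.52], [0, 2.45], [-1.46, 4.6], [0, 2.02], [-2.83, 2.83]. Speed limits (rad/s): [1.89, 1.89, 2.57, 2.57, 3.01, 3.01, 3.01].

### API

Orientations are given as a 3x3 rotation matrix whose columns are the frame's x, y, z axes.
In Python, from rig import arm gives the robot as it stands.
- The arm moves only by the tool carry_out, never from a script. Its arguments are lists of equal length, an entry for each row: "dp": the shift along the tool's x, y, z as a fraction of full scale, a list of three; "twist": the turn, a rotation vector about the tool's x, y, z as a fraction of full scale, a list of three; "gripper": the gripper's target within -1 to 1 (fully open at 1, half-way at 0, shut at -1). In form: {"dp": [[tx, ty, tz], ...], "twist": [[wx, wy, wz], ...], "gripper": [gripper, ...]}. A call has 1 to 8 rows; each row is the pose to reach, as a shift and turn from the pose commanded when the call began, along the tool's axes at that moment; what a row does not reach only later rows make up. Full scale, the value 1, is 0.08 m for a shift and pi/4 rad for a turn. A row lasts 1/12 s, in which the tool goes at most 41.7 mm and 7.16 degrees, less where a joint would pass 70% of its speed; a pose out of reach is approached as far as the arm can. A call with a number of a shift or a turn outside -1 to 1 is refused whole. A call with a gripper value outside its range is refused whole. The fingers move at their own pace and stop on an object; "newtons" is the grip in N (left out, the last holds). Time passes only in rows, so rows that repeat a pose let the fingers close. It gives the time, the measured TCP pose, the force and the opening at its end, in the units of the state.
- arm.get_obs(): the state, without advancing time (a new reading comes with each control period).
- arm.read_camera(name): name is "scene" or "top"; returns a dict with "frame" (480x640x3 uint8, red, green, blue), "fx", "fy", "cx", "cy" (pixels), "D" ([k1, k2, p1, p2, k3] as OpenCV has them; the pictures are not rectified), "R" (3x3) and "t" (3): a world point X has camera coordinates R X + t. Camera axes: x right, y down, z forward; pixel columns grow to the right and rows downward; lengths in m; the calibration is good to about 2 mm. A picture is of the moment at which its call begins. There is no depth.
- arm.finish_job(): hands the job in, once; it reports no verdict.
Trained networks look in a picture, given as the dict that the camera call returned (one of the last four; its "shot" number tells which), for a name from the list of things; names that differ only in an ending like _2 or _b are one class to them, and where a whole thing is asked for, a point or a joint stands for the part that bears it (a point fixed in the world has none). Each returns a list of dicts, best first, with "conf" (0 to 1); they miss things now and then, are a little off and sometimes report something else, mostly with a low value. They report only what shows in the picture. A call takes as long as a camera call.
- arm.look_for(name, picture): "box" ([left, top, right, bottom] in pixels, round what is visible of it).
- arm.silhouettes(name, picture): "mask" (480x640 bool, what is visible of it) and "box" ([left, top, right, bottom] in pixels, round what is visible of it).
The state is a dict: "time_s": time; "joint_pos": joint angles; "joint_vel": joint speeds; "joint_torque": joint torques, N m; "tool_pos": TCP position; "ee_rot": TCP orientation; "force": force on the tool from outside, world axes, zero at the start; "wrist_torque": the same for the moment, N m; "opening": finger opening in m.
Only numpy, scipy, OpenCV 4.12 (cv2) and the standard library are available. Lean on these libraries where they do the work, as an engineer would, in place of code of your own. Each camera call takes 0.05 s, during which the arm holds its last target.

### The job

Load the drilling jig for the next hole: lay the turned beech handle in the jig's V-cradle with its plain end up against the steel end stop, so that the end with the narrow tenon sticks out of the open side. Then swing the hinged aluminium leaf over by its black ball knob and press it fully home on its rest post, so that the sprung shoe squeezes the handle onto both faces of the V. The springs push the leaf back up, so finish while still holding it down, and leave the other things on the table where they lie.

Things in the scene. Friction and masses are not known exactly. Their poses are not given: they have to be found in the camera images.
- handle: turned beech handle lying loose: barrel 30 mm thick, 165 mm long, on one end a tenon 18 mm thick, 22 mm long, with two fine rings by it; about 110 g; it can roll. Origin on its axis at mid-barrel; y along the handle: +y end plain (at 82.5 mm), -y end tenon (shoulder 82.5, tip 104.5 mm). Axis 15 mm up on the table, 63.2 mm above the jig's underside when seated in the V
- handle_end (a point): centre of the handle's flat plain end, on its axis; this end goes against the stop
- jig: drilling jig fixed to the table: plywood base (x -63..63, y -68..78, 15 mm thick), V-cradle, end stop, hinged leaf. Origin on the underside; z up; y along the V, +y towards the stop, -y the open side; +x towards the hinge, away from the robot. Hinge lugs x 34..56, y -19..49, up to z 90 mm; leaf's rest post x -47..-34, y 0..30, up to z 84 mm
- jig_stop (a point): point on the steel end stop's face where the handle's axis meets it: jig x 0, y 50, z 63.2 mm; plate 40 mm wide, up to z 77 mm. The seated barrel runs from here 165 mm towards -y, so that from jig y -68 to -115 mm it overhangs cradle and base, with only the table below: it can be held there
- v_near: half of the hardwood V-cradle on the robot's side (jig x -30..0, y -50..50, z 15..60 mm) with one of the two sloping faces, at 45 degrees; the V is 36 mm wide at the top, 18 mm deep, open at -y. Same origin and axes as the jig
- v_far: half of the V-cradle on the hinge side (jig x 0..30 mm) with the other sloping face; same origin and axes as the jig
- leaf (a joint): angle of the hinged leaf, rad: 0 = home, level over the cradle on its rest post; grows as it opens up and away from the robot; 1.57 upright, 2.0 limit. Stays at any angle it is left in (friction 0.14 N m). Aluminium, 98 mm long from the hinge, 44 mm wide (jig y -7..37), 12 mm thick, underside 84 mm above the table when home
- leaf_shoe (a point): middle of the underside of the slippery nylon-faced sprung shoe (36 mm long) under the leaf, 45 mm from the hinge, right over the V when shut. It meets the seated handle at about 0.15 rad; from there its springs resist, some 7 N at the knob when home, and lift the leaf again if it is let go. At home it presses the handle with about 17 N
- leaf_knob (a point): centre of the black ball knob, 26 mm in diameter, on a 10 mm stem at the free end of the leaf, 27 mm past the leaf's end. From the hinge pin it lies 125 mm along the leaf and 12 mm above it. Leaf home: at jig x -80, y 15, z 90 mm; leaf upright: at jig x 57, pointing up, 203 mm above the table
- leaf_hinge (a point): point on the hinge pin at the middle of the leaf's width: jig x 45, y 15, z 78 mm, level with the top of a seated handle; the pin runs along the jig's y axis
- offcut_e: bystander: wooden offcut 35 x 90 x 24 mm, lies loose
- folding_rule: bystander: folded rule 28 x 234 x 18 mm, lies loose
- marker: bystander: marker pen, 134 mm, lies loose
- tape_measure: bystander: pocket tape measure 38 x 78 x 63 mm, stands loose

How it is judged:
By the outcome, as a careful person would: the job done as asked, in the order asked, and still so for the second after the job is handed in, while the arm keeps its last pose, push and grip.
It also fails if it takes over 54 s, if anything falls off the work surface, if the arm or the gripper's body presses on something with over 40 N, if the wrist force passes 120 N, or if a joint passes its speed limit or range.

## Working session

There is one attempt and no reset: what is moved stays moved. The work goes in short steps, Python scripts to look and compute and a tool call to move; the robot and the scene stay as the last step left them, time stands still between calls to the robot, and variables do not carry over. Pictures are saved under pics/ and viewed, and the job is handed in when it is done.

Besides the shell and the picture viewer there is one more tool, called after "Call:" as name(argument=value, ...) on one line, values as JSON. carry_out: Moves the arm, as the interface text tells. Its arguments: {"type":"object","properties":{"dp":{"type":"array"},"twist":{"type":"array"},"gripper":{"type":"array"},"newtons":{"type":"number"}},"required":["dp","twist","gripper"]}

```bash
ls; mkdir -p pics; python3 - <<'E'
from rig import arm
import cv2,pickle
o=arm.get_obs()
for k in o: print(k,o[k])
P={}
for n in("scene","top"):
    p=arm.read_camera(n);P[n]=p
    cv2.imwrite(f"pics/{n}0.png",p["frame"][:,:,::-1]); print(n,{k:p[k] for k in p if k!="frame"})
    for q in ["handle","jig","leaf","leaf_knob","v_near","offcut_e","folding_rule","marker","tape_measure"]:
        r=arm.silhouettes(q,p); print(q,[(x["conf"],x["box"]) for x in r[:2]])
        p["m_"+q]=r
pickle.dump(P,open("p0.pkl","wb"))
E
```

```text
pics
time_s 0.0
joint_pos [ 1.21427911  0.70709329 -0.0276333   1.48499324  0.02200112  0.95092438
 -0.07549175]
joint_vel [-1.15189481e-04 -1.26075777e-03 -2.77210506e-03 -6.35896516e-05
 -7.27711394e-04 -1.73353240e-03 -1.09975987e-03]
joint_torque [ 2.87980720e-04 -8.83224177e+01  1.23436488e+00 -2.36162961e+01
  1.68601895e-02  6.71350936e-03  6.50197626e-05]
tool_pos [ 0.17796672 -0.54648173  0.23083425]
ee_rot [[-3.71421797e-04  3.09662724e-01 -9.50846391e-01]
 [ 1.05223180e-03 -9.50845809e-01 -3.09662945e-01]
 [-9.99999377e-01 -1.11552638e-03  2.73278934e-05]]
force [-0.25151555 -0.9647065   0.22152779]
wrist_torque [-0.01500993  0.01155595 -0.00895308]
opening 0.08566212918069306
scene {'fx': 593.4142885946745, 'fy': 593.4142885946745, 'cx': 313.5553116768034, 'cy': 245.471417814223, 'D': array([0.02696548, 0.        , 0.        , 0.        , 0.        ]), 'R': array([[-7.73013760e-01, -6.34389163e-01, -3.41771090e-04],
       [-3.16176836e-01,  3.85733689e-01, -8.66742020e-01],
       [ 5.49983577e-01, -6.69895447e-01, -4.98756608e-01]]), 't': array([0.31268901, 0.24791712, 
[... 802 characters left out ...]
5089, -0.98079037]]), 't': array([-0.07557159,  0.45943862,  1.11388057]), 'shot': 2}
handle [(0.85, [355.3, 242.9, 445.4, 273.7])]
jig [(0.59, [184.5, 119.9, 260.7, 234.2])]
leaf [(0.71, [200.5, 124.3, 230.7, 178.6]), (0.68, [402.5, 298.8, 462.7, 318.6])]
leaf_knob [(0.63, [200.3, 120.6, 226.9, 176.4]), (0.5, [461.6, 182.8, 485.6, 221.1])]
v_near [(0.63, [197.5, 197.3, 247.9, 217.2]), (0.28, [202.6, 124.2, 229.4, 175.7])]
offcut_e [(0.73, [251.9, 266.4, 296.0, 283.4])]
folding_rule [(0.64, [128.0, 279.4, 232.7, 310.2]), (0.24, [358.4, 245.6, 444.7, 274.7])]
marker [(0.71, [402.2, 300.0, 463.7, 316.2]), (0.44, [129.5, 277.6, 233.8, 311.8])]
tape_measure [(0.65, [464.0, 183.0, 488.9, 220.0])]
```

View pics/scene0.png

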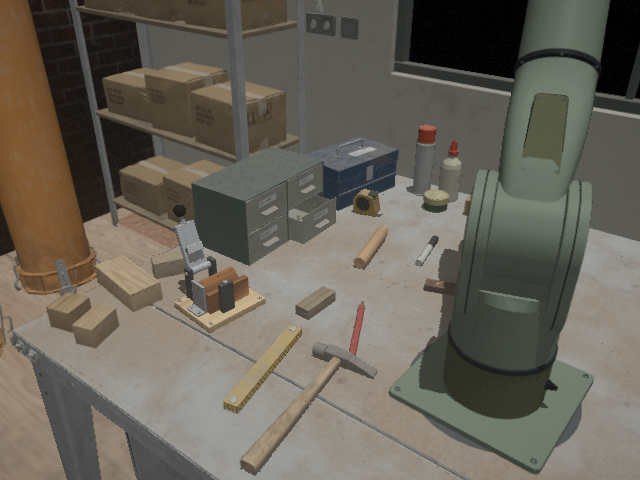

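View pics/top0.png

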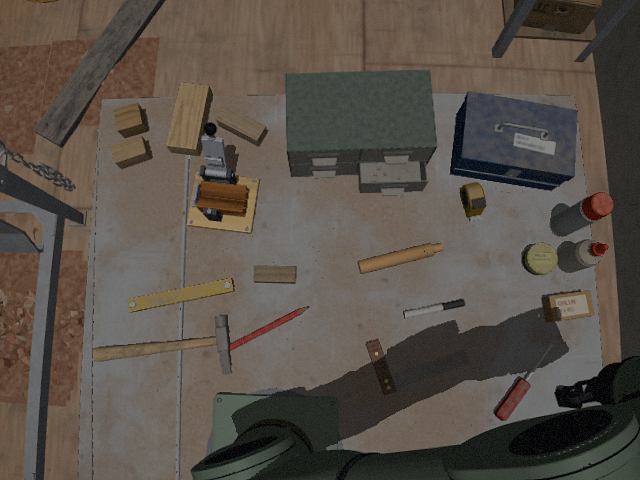

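```bash
python3 - <<'E'
import pickle,cv2
P=pickle.load(open("p0.pkl","rb"))
for n,(x0,y0,x1,y1) in (("top",(330,225,470,330)),("top",(170,110,310,240)),("scene",(150,190,290,350)),("scene",(330,180,450,280))):
    f=P[n]["frame"][y0:y1,x0:x1,::-1]
    s=min(800/(x1-x0),600/(y1-y0)); s=int(s)
    cv2.imwrite(f"pics/{n}_z{x0}.png",cv2.resize(f,None,fx=s,fy=s,interpolation=cv2.INTER_CUBIC)); print(n,x0,y0,s)
E
```

```text
top 330 225 5
top 170 110 4
scene 150 190 3
scene 330 180 6
```

View zooms.

View pics/top_z330.png

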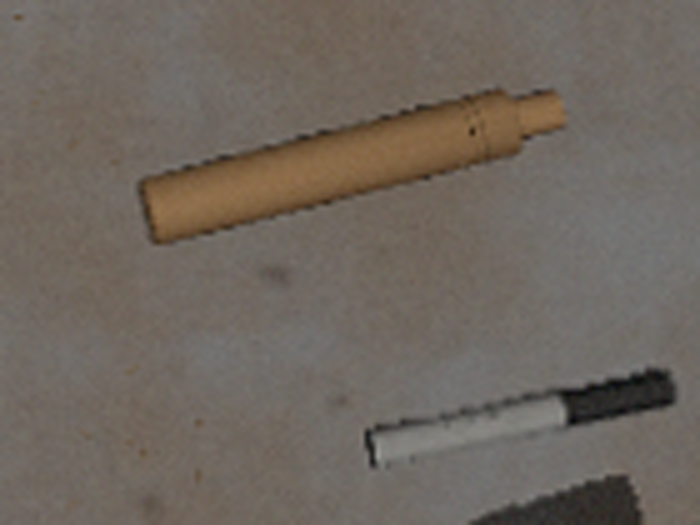

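View pics/top_z170.png

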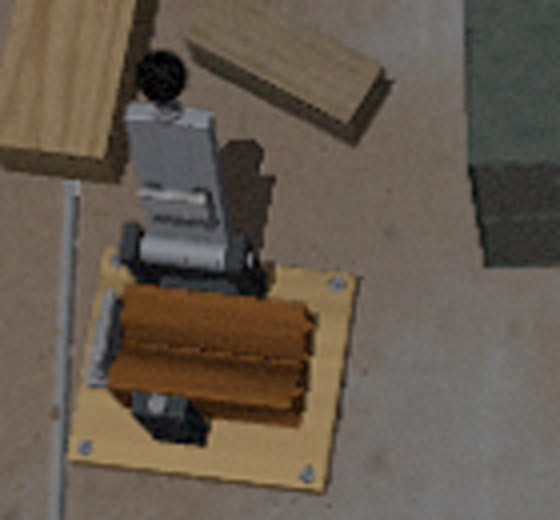

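View pics/scene_z150.png

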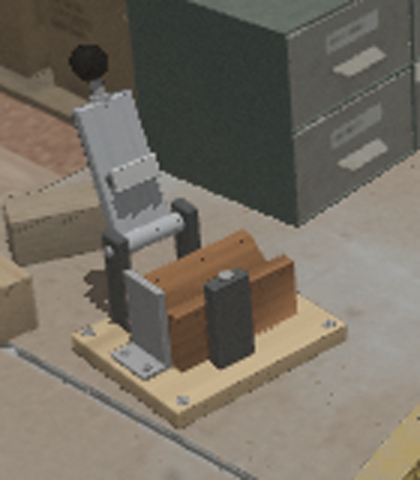

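View pics/scene_z330.png

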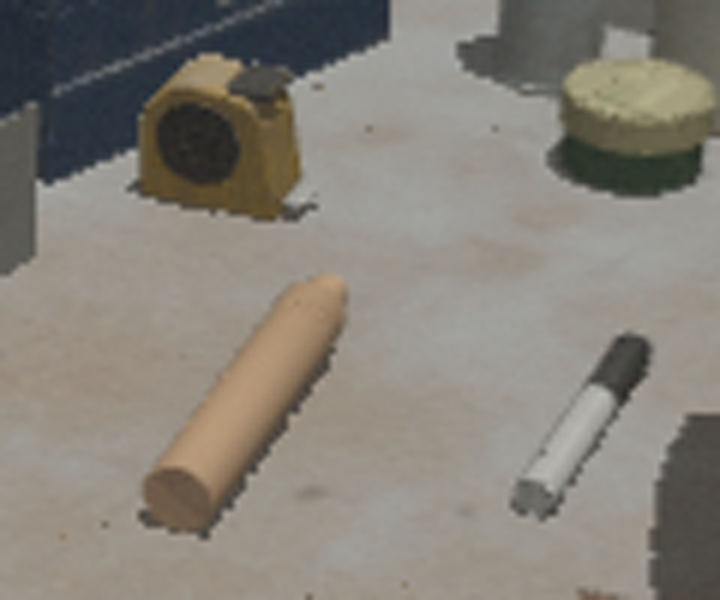

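```bash
cat > h.py <<'E'
import numpy as np,cv2,pickle
from scipy.optimize import least_squares
def proj(p,X):
    X=np.atleast_2d(np.asarray(X,float))
    K=np.array([[p["fx"],0,p["cx"]],[0,p["fy"],p["cy"]],[0,0,1]])
    return cv2.projectPoints(X.reshape(-1,1,3),cv2.Rodrigues(p["R"])[0],p["t"],K,np.array(p["D"]))[0].reshape(-1,2)
def rz(a): c,s=np.cos(a),np.sin(a); return np.array([[c,-s,0],[s,c,0],[0,0,1]])
def jw(j,X): return (rz(j[2])@np.atleast_2d(X).T).T+[j[0],j[1],0]
def knob(a,):  # jig frame
    return np.array([.045-.125*np.cos(a)+.012*np.sin(a),.015,.078+.125*np.sin(a)+.012*np.cos(a)])
def ray(p,uv):
    K=np.array([[p["fx"],0,p["cx"]],[0,p["fy"],p["cy"]],[0,0,1]])
    n=cv2.undistortPoints(np.array(uv,float).reshape(-1,1,2),K,np.array(p["D"])).reshape(-1,2)
    C=-p["R"].T@p["t"]; d=np.c_[n,np.ones(len(n))]@p["R"]
    return C,d
def onz(p,uv,z):
    C,d=ray(p,uv); return C+d*((z-C[2])/d[:,2])[:,None]
def tri(p,u,q,v):
    A=[];b=[]
    C1,d1=ray(p,u);C2,d2=ray(q,v)
    M=0;r=0
    for C,d in((C1,d1[0]),(C2,d2[0])):
        d=d/np.linalg.norm(d);Q=np.eye(3)-np.outer(d,d);M=M+Q;r=r+Q@C
    X=np.linalg.solve(M,r); return X
E
python3 - <<'E'
from h import *
P=pickle.load(open("p0.pkl","rb"));T=P["top"];S=P["scene"]
tz=lambda x,y:(170+x/4,110+y/4); sz=lambda x,y:(150+x/3,190+y/3)
L=[(T,(-63,-68,15),tz(325,492)),(T,(-63,78,15),tz(68,462)),(T,(63,-68,15),tz(358,276)),
(S,(63,78,15),sz(72,340)),(S,(-63,78,15),sz(180,415)),(S,(-63,-68,15),sz(347,325))]
kT=tz(161,76);kS=sz(89,62)
print("knob tri",tri(T,kT,S,kS))
print("corner tri",tri(T,tz(325,492),S,sz(347,325)),tri(T,tz(68,462),S,sz(180,415)))
def f(v):
    r=[(proj(p,jw(v,np.array(X)/1000))[0]-u) for p,X,u in L]
    k=jw(v,knob(v[3]))
    r+=[proj(T,k)[0]-kT,proj(S,k)[0]-kS]
    return np.concatenate(r)
s=least_squares(f,[.6,.2,0,1.8],x_scale=[.1,.1,.1,.1]);print(s.x,np.round(s.fun.reshape(-1,2),2))
j=s.x;np.save("jig.npy",j)
def box(x0,x1,y0,y1,z0,z1):
    c=[(x,y,z) for x in(x0,x1) for y in(y0,y1) for z in(z0,z1)]
    return [(a,b) for i,a in enumerate(c) for b in c[i+1:] if sum(m!=n for m,n in zip(a,b))==1]
B=box(-63,63,-68,78,0,15)+box(-30,30,-50,50,15,60)+box(-47,-34,0,30,15,84)+box(34,56,-19,49,15,90)+box(-20,20,50,50.1,15,77)+[((0,-50,42),(0,50,42)),((18,-50,60),(18,50,60)),((-18,-50,60),(-18,50,60))]
for n,p,(x0,y0,x1,y1),s in(("top",T,(170,110,310,240),4),("scene",S,(150,190,290,350),3)):
    f=cv2.resize(p["frame"][y0:y1,x0:x1,::-1],None,fx=s,fy=s,interpolation=cv2.INTER_CUBIC)
    for a,b in B:
        q=(proj(p,jw(j,np.array([a,b])/1000))+.5-[x0,y0])*s-.5
        cv2.line(f,*[tuple(int(round(w)) for w in m) for m in q],(0,255,0),1)
    q=(proj(p,jw(j,knob(j[3])))[0]-[x0,y0])*s; cv2.circle(f,tuple(int(w) for w in q),4,(0,0,255),-1)
    cv2.imwrite(f"pics/ov_{n}.png",f)
# handle: parametrised fit
def hmodel(v):
    x,y,a=v; d=np.array([-np.sin(a),np.cos(a),0]);return d
for n,p in P.items():
    m=p["m_handle"][0]["mask"]; ys,xs=np.nonzero(m); print(n,len(xs),xs.min(),xs.max(),ys.min(),ys.max())
def sil(v,p):
    x,y,a,z=v; d=np.array([-np.sin(a),np.cos(a),0]); e=np.array([np.cos(a),np.sin(a),0]);c=np.array([x,y,z])
    m=np.zeros((480*4,640*4),np.uint8);t=np.linspace(0,2*np.pi,48)
    for l0,l1,r in((-.0825,.0825,.015),(-.1045,-.0825,.009)):
        pts=np.vstack([c+d*l+r*(np.outer(np.cos(t),e)+np.outer(np.sin(t),[0,0,1])) for l in(l0,l1)])
        h=cv2.convexHull(((proj(p,pts)+.5)*4*16).astype(np.int32)); cv2.fillConvexPoly(m,h,255,shift=4)
    return cv2.resize(m,(640,480),interpolation=cv2.INTER_AREA)/255.
from scipy.optimize import minimize
# color-based mask within detector neighbourhood
MM={}
for n,p in P.items():
    M=p["m_handle"][0]["mask"].astype(np.uint8)
    g=cv2.dilate(M,np.ones((9,9)))
    f=p["frame"].astype(float); sat=(f[...,0]-f[...,2])
    MM[n]=((sat>45)&(g>0)).astype(float); print(n,MM[n].sum(),M.sum())
def cost(v,ns=("top","scene")):
    return sum(np.abs(sil(v,P[n])-MM[n]).sum() for n in ns)
c0=onz(T,[(400,257)],.015)[0]; print(c0)
for ns in(("top","scene"),("top",)):
  best=None
  r=minimize(cost,[c0[0],c0[1],.2*-1,.015],args=(ns,),method="Nelder-Mead",options=dict(initial_simplex=np.array([c0[0],c0[1],-.2,.015])+np.vstack([np.zeros(4),np.diag([.01,.01,.1,.006])]),xatol=1e-5,fatol=.05,maxiter=400))
  print(ns,r.x,r.fun)
  if len(ns)==2: np.save("handle.npy",r.x); v=r.x
for n,p,(x0,y0,x1,y1),s in(("top",T,(330,225,470,330),5),("scene",S,(330,180,450,280),6)):
    f=cv2.resize(p["frame"][y0:y1,x0:x1,::-1],None,fx=s,fy=s,interpolation=cv2.INTER_CUBIC)
    m=(cv2.resize(sil(v,p)[y0:y1,x0:x1],None,fx=s,fy=s)>.5).astype(np.uint8)
    cv2.drawContours(f,cv2.findContours(m,0,2)[0],-1,(0,255,0),1)
    cv2.imwrite(f"pics/oh_{n}.png",f)
E
```

```text
knob tri [0.64986615 0.13292313 0.1903376 ]
corner tri [0.48015524 0.06690925 0.01150516] [0.49412557 0.21149919 0.01229904]
[ 0.54753983  0.12847299 -0.09790033  1.93969226] [[-0.36  0.39]
 [-0.63  0.52]
 [-0.68 -0.07]
 [-0.22 -1.96]
 [ 0.07 -0.61]
 [ 0.78 -0.97]
 [-0.25  0.1 ]
 [-0.25  0.12]]
scene 597 354 387 225 268
top 1112 358 442 243 273
scene 402.0 597
top 989.0 1112
[ 0.43147685 -0.26022465  0.015     ]
('top', 'scene') [ 0.43000351 -0.2514838   0.2646242   0.01411606] 380.5803921568627
('top',) [ 0.4320789  -0.25277217  0.2682175   0.00137521] 140.40392156862745
```

```bash
python3 - <<'E'
import cv2,numpy as np
a=[cv2.imread(f"pics/{n}.png") for n in("ov_top","ov_scene","oh_top","oh_scene")]
a=[cv2.resize(x,(400,300) ) if 0 else x for x in a]
def fit(x,w,h):
    s=min(w/x.shape[1],h/x.shape[0]);y=cv2.resize(x,None,fx=s,fy=s);o=np.zeros((h,w,3),np.uint8);o[:y.shape[0],:y.shape[1]]=y;return o
cv2.imwrite("pics/ovj.png",np.hstack([fit(a[0],420,480),fit(a[1],380,480)]))
cv2.imwrite("pics/ovh.png",np.hstack([fit(a[2],400,480),fit(a[3],400,480)]))
E
```

```text
(no output)
```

View pics/ovj.png

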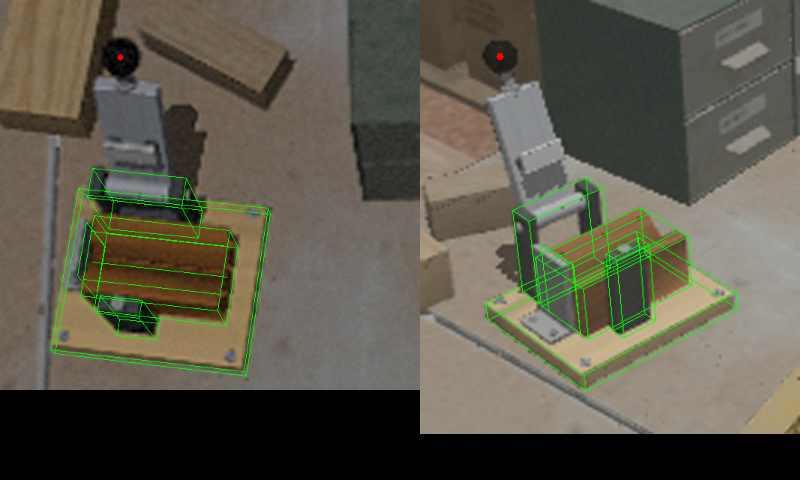

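View pics/ovh.png

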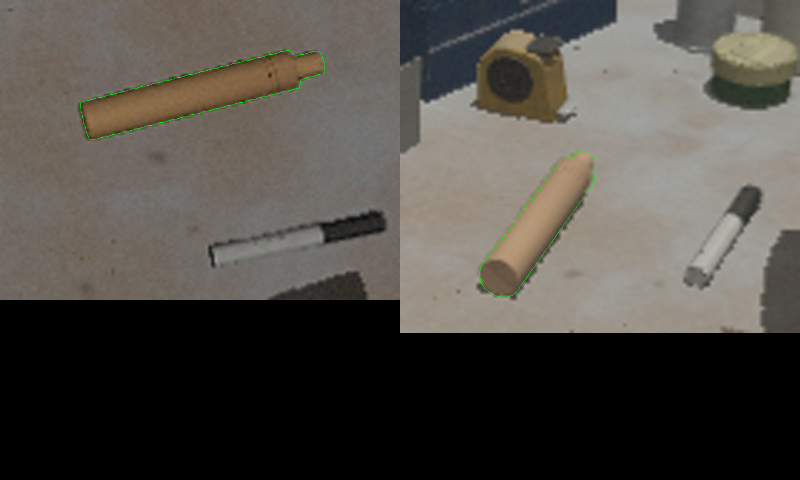

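```bash
cat > mv.py <<'E'
import sys,numpy as np
from rig import arm
from scipy.spatial.transform import Rotation as Ro
x,y,z,az=map(float,sys.argv[1:5])
o=arm.get_obs();R=np.array(o["ee_rot"]);p=np.array(o["tool_pos"])
X=np.array([0,0,-1.]);Y=np.array([np.cos(az),np.sin(az),0]);G=np.c_[X,Y,np.cross(X,Y)]
d=R.T@(np.array([x,y,z])-p)/.08; w=Ro.from_matrix(R.T@G).as_rotvec()/(np.pi/4)
print("t",round(o["time_s"],2),"dp",d.round(3),"tw",w.round(3),"rows",np.linalg.norm(d)*.08/.0417,np.linalg.norm(w)*45/7.16,"calls",max(abs(d).max(),abs(w).max()))
print("pos",p.round(4),"F",np.round(o["force"],1),"q",np.round(o["joint_pos"],2),"open",round(o["opening"],4))
E
python3 mv.py .4456 -.3089 .06 .2646
python3 - <<'E'
from h import *
P=pickle.load(open("p0.pkl","rb"));T=P["top"];S=P["scene"]
print("cab base FL (top)",onz(T,[(290,177)],0),"drawer front",onz(T,[(360,192),(425,190)],.03))
print("cab top corner tri",tri(T,(288,150),S,(248,202)), tri(T,(287,72),S,(194,187)))
print("mid plank",onz(T,[(170,150),(197,153),(212,87)],.03))
E
```

```text
t 1.0 dp [ 2.141 -1.791 -4.101] tw [-1.936 -0.     0.   ] rows 9.517384700760731 12.168853288960813 calls 4.100802217038778
pos [ 0.178  -0.5467  0.2313] F [ 0.2 -0.1  0.3] q [ 1.21  0.71 -0.03  1.48  0.02  0.95 -0.08] open 0.0859
cab base FL (top) [[ 0.61387604 -0.01446608  0.        ]] drawer front [[ 0.57228141 -0.17154764  0.03      ]
 [ 0.57968725 -0.31523424  0.03      ]]
cab top corner tri [ 0.61417857 -0.02176186  0.16446826] [ 0.78941999 -0.01440049  0.1539506 ]
mid plank [[0.66563931 0.25912216 0.03      ]
 [0.6586735  0.19607329 0.03      ]
 [0.8223892  0.17273557 0.03      ]]
```

Call:
carry_out(dp=[[0.1,-0.15,-0.4],[0.2,-0.3,-0.7],[0.3,-0.44,-1],[0.3,-0.44,-1],[0.3,-0.44,-1],[0.3,-0.44,-1],[0.3,-0.44,-1]], twist=[[-0.15,0,0],[-0.3,0,0],[-0.45,0,0],[-0.6,0,0],[-0.75,0,0],[-0.9,0,0],[-0.97,0,0]], gripper=[0.6,0.6,0.6,0.6,0.6,0.6,0.6])

```text
time_s: 1.58
tool_pos: [0.2432, -0.4885, 0.2073]
ee_rot: [[-0.0, 0.884, -0.468], [-0.0, -0.468, -0.884], [-1.0, 0.0, 0.0]]
force: [-0.4, 0.9, -0.8]
opening: 0.0679
```

```bash
python3 mv.py .4456 -.3089 .06 .2646
```

```text
t 1.58 dp [ 1.841  1.185 -3.169] tw [-0.957  0.     0.   ] rows 7.389076583897783 6.015459113236432 calls 3.1686906289748547
pos [ 0.2432 -0.4885  0.2073] F [-0.4  0.9 -0.8] q [ 1.18  0.7  -0.24  1.62  0.21  0.85  0.36] open 0.0679
```

Call:
carry_out(dp=[[0.2,0.12,-0.35],[0.35,0.25,-0.7],[0.5,0.38,-1],[0.5,0.38,-1],[0.5,0.38,-1],[0.5,0.38,-1],[0.5,0.38,-1]], twist=[[-0.15,0,0],[-0.3,0,0],[-0.45,0,0],[-0.6,0,0],[-0.75,0,0],[-0.9,0,0],[-0.957,0,0]], gripper=[0.3,0.3,0.3,0.3,0.3,0.3,0.3])

```text
time_s: 2.17
tool_pos: [0.3079, -0.4325, 0.1672]
ee_rot: [[-0.0, 0.965, 0.262], [0.0, 0.262, -0.965], [-1.0, -0.0, -0.0]]
force: [0.6, -0.8, -0.5]
opening: 0.0555
```

```bash
python3 mv.py .4456 -.3089 .06 .2646
```

```text
t 2.17 dp [ 1.34   2.066 -1.041] tw [ 0. -0.  0.] rows 5.128853295174911 0.0011838879143274642 calls 2.0657702729889844
pos [ 0.3079 -0.4325  0.1672] F [ 0.6 -0.8 -0.5] q [ 1.12  0.75 -0.43  1.72  0.43  0.76  0.75] open 0.0555
```

Call:
carry_out(dp=[[0.1,0.3,-0.15],[0.2,0.65,-0.3],[0.3,1,-0.5],[0.3,1,-0.5]], twist=[[0,0,0],[0,0,0],[0,0,0],[0,0,0]], gripper=[0.3,0.3,0.3,0.3])

```text
time_s: 2.5
tool_pos: [0.3794, -0.3686, 0.1424]
ee_rot: [[0.002, 0.965, 0.261], [0.003, 0.261, -0.965], [-1.0, 0.003, -0.002]]
force: [1.1, 1.4, -0.9]
opening: 0.0555
```

Call:
carry_out(dp=[[0.2,0.35,-0.15],[0.4,0.7,-0.35],[0.5,1,-0.54],[0.5,1,-0.54]], twist=[[0,0,0],[0,0,0],[0,0,0],[0,0,0]], gripper=[0.3,0.3,0.3,0.3])

```text
time_s: 2.83
tool_pos: [0.4449, -0.3063, 0.102]
ee_rot: [[0.001, 0.965, 0.261], [0.003, 0.261, -0.965], [-1.0, 0.002, -0.003]]
force: [0.4, 1.5, 0.0]
opening: 0.0555
```

```bash
python3 mv.py .4456 -.3089 .06 .2646; python3 - <<'E'
from h import *
from rig import arm
for n,(x0,y0,x1,y1),s in(("top",(320,190,500,320),4),("scene",(330,150,490,290),4)):
    p=arm.read_camera(n); cv2.imwrite(f"pics/a_{n}.png",cv2.resize(p["frame"][y0:y1,x0:x1,::-1],None,fx=s,fy=s,interpolation=cv2.INTER_CUBIC))
E
```

```text
t 2.83 dp [ 0.525 -0.001  0.036] tw [-0.001 -0.004 -0.002] rows 1.0086577031341863 0.028940342931817294 calls 0.5245444691837293
pos [ 0.4449 -0.3063  0.102 ] F [0.4 1.5 0. ] q [ 0.72  0.86 -0.33  1.75  0.44  0.61  0.4 ] open 0.0555
```

View pics/a_top.png

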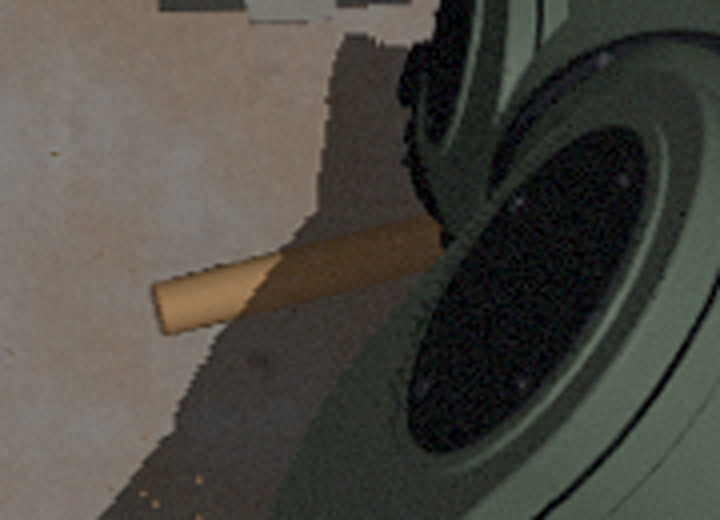

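View pics/a_scene.png

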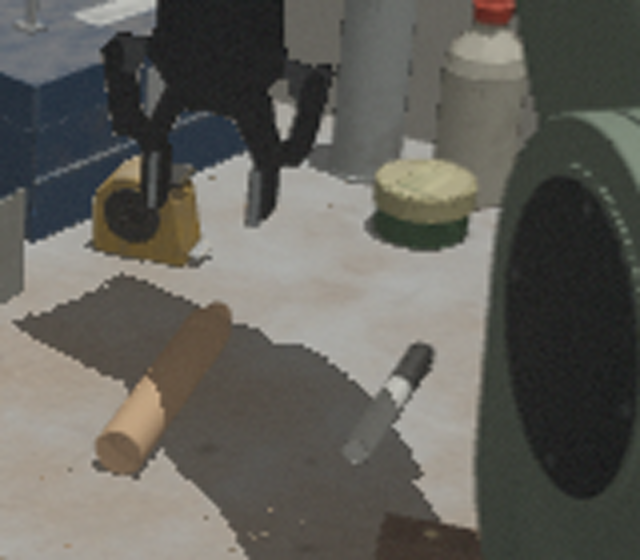

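Call:
carry_out(dp=[[0.35,0,0.036],[0.75,0,0.036],[0.75,0,0.036]], twist=[[0,0,0],[0,-0.004,-0.002],[0,-0.004,-0.002]], gripper=[0.3,0.3,0.3])

```text
time_s: 3.18
tool_pos: [0.4399, -0.314, 0.0396]
ee_rot: [[-0.005, 0.967, 0.254], [-0.001, 0.254, -0.967], [-1.0, -0.006, -0.0]]
force: [-0.4, 0.2, -2.8]
opening: 0.0555
```

```bash
python3 mv.py .4456 -.3089 .003 .2646
```

```text
t 3.18 dp [ 0.457  0.088 -0.044] tw [-0.01  -0.     0.007] rows 0.8977530000313323 0.07822726499707464 calls 0.45745739232657207
pos [ 0.4399 -0.314   0.0396] F [-0.4  0.2 -2.8] q [ 0.7   0.96 -0.26  1.77  0.49  0.48  0.36] open 0.0555
```

Call:
carry_out(dp=[[0,0,0],[0,0,0]], twist=[[0,0,0],[0,0,0]], gripper=[0.3,0.3])

```text
time_s: 3.35
tool_pos: [0.4423, -0.3147, 0.0448]
ee_rot: [[0.0, 0.967, 0.254], [-0.004, 0.254, -0.967], [-1.0, -0.001, 0.004]]
force: [0.9, 0.2, -0.1]
opening: 0.0556
```

```bash
python3 mv.py .4456 -.3089 .003 .2646
```

```text
t 3.35 dp [ 0.522  0.059 -0.062] tw [-0.01   0.005  0.001] rows 1.0152214391574361 0.07046166389199837 calls 0.5222531777296924
pos [ 0.4423 -0.3147  0.0448] F [ 0.9  0.2 -0.1] q [ 0.7   0.95 -0.27  1.77  0.49  0.48  0.36] open 0.0556
```

Call:
carry_out(dp=[[0.17,0.02,-0.02],[0.35,0.04,-0.04],[0.52,0.059,-0.062],[0.52,0.059,-0.062]], twist=[[0,0,0],[-0.01,0,0],[-0.01,0,0],[-0.01,0,0]], gripper=[0.3,0.3,0.3,0.3])

```text
time_s: 3.68
tool_pos: [0.4455, -0.308, 0.0016]
ee_rot: [[-0.001, 0.965, 0.262], [-0.003, 0.262, -0.965], [-1.0, -0.002, 0.003]]
force: [-0.7, -0.0, -1.1]
opening: 0.0555
```

```bash
python3 mv.py .4456 -.3089 .003 .2646
```

```text
t 3.68 dp [-0.017 -0.001  0.011] tw [0.001 0.003 0.002] rows 0.03935877342307159 0.025886779883463412 calls 0.017337875786562935
pos [ 0.4455 -0.308   0.0016] F [-0.7 -0.  -1.1] q [ 0.66  1.03 -0.22  1.78  0.52  0.39  0.33] open 0.0555
```

Raise slightly and close on the handle, 80 N.

Call:
carry_out(dp=[[-0.02,0,0],[-0.02,0,0],[-0.02,0,0],[-0.02,0,0],[-0.02,0,0],[-0.02,0,0],[-0.02,0,0],[-0.02,0,0]], twist=[[0,0,0],[0,0,0],[0,0,0],[0,0,0],[0,0,0],[0,0,0],[0,0,0],[0,0,0]], gripper=[0,-0.2,-0.4,-0.6,-0.8,-0.8,-0.8,-0.8], newtons=80)

```text
time_s: 4.35
tool_pos: [0.4459, -0.3089, 0.0052]
ee_rot: [[0.001, 0.965, 0.262], [-0.005, 0.262, -0.965], [-1.0, -0.0, 0.005]]
force: [-3.4, 2.0, 19.4]
opening: 0.0273
```

Call:
carry_out(dp=[[-0.1,0,0],[-0.2,0,0],[-0.4,0,0],[-0.6,0,0],[-0.6,0,0]], twist=[[0,0,0],[0,0,0],[0,0,0],[0,0,0],[0,0,0]], gripper=[-0.8,-0.8,-0.8,-0.8,-0.8])

```text
time_s: 4.77
tool_pos: [0.4464, -0.3088, 0.0546]
ee_rot: [[0.003, 0.965, 0.262], [-0.005, 0.262, -0.965], [-1.0, 0.001, 0.006]]
force: [0.2, 0.1, 0.3]
opening: 0.0274
```

```bash
python3 mv.py .46 -.3089 .13 -.098; python3 - <<'E'
from h import *
from rig import arm
for n,(x0,y0,x1,y1),s in(("top",(320,190,500,320),4),("scene",(330,150,490,290),4)):
    p=arm.read_camera(n); cv2.imwrite(f"pics/b_{n}.png",cv2.resize(p["frame"][y0:y1,x0:x1,::-1],None,fx=s,fy=s,interpolation=cv2.INTER_CUBIC))
E
```

```text
t 4.77 dp [-0.942  0.165  0.051] tw [ 0.462  0.007 -0.003] rows 1.837471375247661 2.903954788963397 calls 0.9421659207887666
pos [ 0.4464 -0.3088  0.0546] F [0.2 0.1 0.3] q [ 0.69  0.93 -0.28  1.77  0.48  0.5   0.36] open 0.0274
```

View pics/b_scene.png

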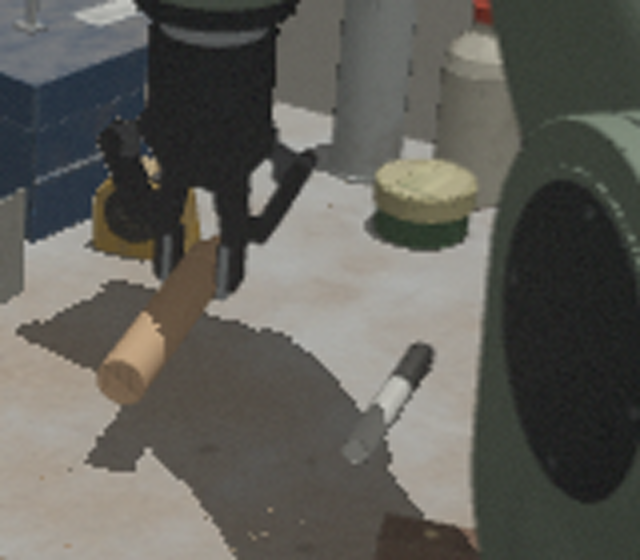

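```bash
cat > hf.py <<'E'
from h import *
from scipy.optimize import minimize
def sil(v,p,lo=-.04):
    x,y,a,z,b=v; d=np.array([-np.sin(a)*np.cos(b),np.cos(a)*np.cos(b),np.sin(b)]); e=np.array([np.cos(a),np.sin(a),0]);u=np.cross(e,d);c=np.array([x,y,z])
    m=np.zeros((480*4,640*4),np.uint8);t=np.linspace(0,2*np.pi,48)
    pts=np.vstack([c+d*l+.015*(np.outer(np.cos(t),e)+np.outer(np.sin(t),u)) for l in(lo,.0825)])
    h=cv2.convexHull(((proj(p,pts)+.5)*4*16).astype(np.int32)); cv2.fillConvexPoly(m,h,255,shift=4)
    return cv2.resize(m,(640,480),interpolation=cv2.INTER_AREA)/255.
def end_pts(v):
    x,y,a,z,b=v; d=np.array([-np.sin(a)*np.cos(b),np.cos(a)*np.cos(b),np.sin(b)]);return np.array([x,y,z])+.0825*d
E
python3 - <<'E'
from hf import *
from rig import arm
for n in("top","scene"):
    p=arm.read_camera(n)
    r=arm.silhouettes("handle",p); print(n,[(q["conf"],q["box"],q["mask"].sum()) for q in r])
    v=[.430+.0005,-.2515,.2646,.0645,0]
    for b in(0,-.1):
        v[4]=b;s=sil(v,p,-.0825)
        ys,xs=np.nonzero(s>.5);print(b,xs.min(),ys.min(),xs.max(),ys.max())
    f=p["frame"][:,:,::-1].copy();v[4]=0
    cv2.drawContours(f,cv2.findContours((sil(v,p,-.05)>.5).astype(np.uint8),0,2)[0],-1,(0,255,0),1)
    x0,y0,x1,y1=(320,190,500,320) if n=="top" else (330,180,430,280)
    cv2.imwrite(f"pics/c_{n}.png",cv2.resize(f[y0:y1,x0:x1],None,fx=4,fy=4,interpolation=cv2.INTER_NEAREST))
a,b=cv2.imread("pics/c_top.png"),cv2.imread("pics/c_scene.png")
o=np.zeros((520,1120,3),np.uint8);o[:520,:720]=a;o[:400,720:]=b;cv2.imwrite("pics/c.png",cv2.resize(o,(800,371)))
E
```

```text
top [(0.71, [358.2, 243.3, 420.7, 271.0], np.int64(812))]
0 360 238 439 270
-0.1 360 237 440 270
scene [(0.87, [355.7, 208.9, 384.5, 250.0], np.int64(495))]
0 354 209 389 250
-0.1 354 206 389 252
```

View pics/c.png

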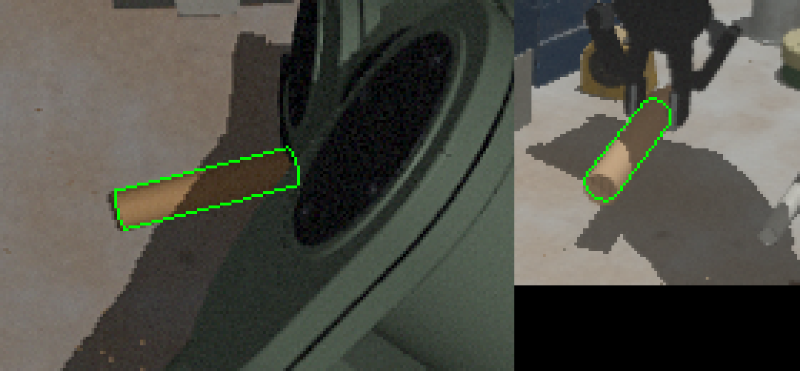

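Call:
carry_out(dp=[[-0.3,0.05,0],[-0.6,0.1,0],[-0.94,0.16,0],[-0.94,0.16,0],[-0.94,0.16,0]], twist=[[0.1,0,0],[0.22,0,0],[0.34,0,0],[0.46,0,0],[0.46,0,0]], gripper=[-0.8,-0.8,-0.8,-0.8,-0.8])

```text
time_s: 5.48
tool_pos: [0.4584, -0.3044, 0.1271]
ee_rot: [[0.0, 0.995, -0.1], [-0.004, -0.1, -0.995], [-1.0, 0.001, 0.004]]
force: [0.3, -0.0, -1.6]
opening: 0.0276
```

```bash
python3 mv.py .537 .022 .13 -.098
```

```text
t 5.48 dp [-0.053  0.568 -4.158] tw [-0.003  0.005 -0.001] rows 8.051626526338328 0.039287078973322356 calls 4.157930870815203
pos [ 0.4584 -0.3044  0.1271] F [ 0.3 -0.  -1.6] q [ 0.65  0.82 -0.24  1.7   0.3   0.66  0.15] open 0.0276
```

Call:
carry_out(dp=[[-0.03,0,-0.3],[-0.05,0,-0.65],[-0.05,0,-1],[-0.05,0,-1]], twist=[[0,0,0],[0,0,0],[0,0,0],[0,0,0]], gripper=[-0.8,-0.8,-0.8,-0.8])

```text
time_s: 5.82
tool_pos: [0.466, -0.2195, 0.1293]
ee_rot: [[-0.002, 0.996, -0.087], [-0.0, -0.087, -0.996], [-1.0, -0.002, 0.0]]
force: [-0.4, 1.4, -1.2]
opening: 0.0274
```

Call:
carry_out(dp=[[0,0,-0.35],[0,0,-0.7],[0,0,-1],[0,0,-1]], twist=[[0,0,0],[0,0,0],[0,0,0],[0,0,0]], gripper=[-0.8,-0.8,-0.8,-0.8])

```text
time_s: 6.15
tool_pos: [0.4734, -0.1405, 0.129]
ee_rot: [[-0.002, 0.996, -0.087], [-0.001, -0.087, -0.996], [-1.0, -0.002, 0.001]]
force: [-0.1, 1.6, -0.6]
opening: 0.0277
```

Call:
carry_out(dp=[[0,0,-0.35],[0,0.1,-0.7],[0,0.15,-1],[0,0.15,-1]], twist=[[0,0,0],[0,0,0],[0,0,0],[0,0,0]], gripper=[-0.8,-0.8,-0.8,-0.8])

```text
time_s: 6.48
tool_pos: [0.4936, -0.0621, 0.1287]
ee_rot: [[-0.001, 0.996, -0.087], [-0.001, -0.087, -0.996], [-1.0, -0.001, 0.001]]
force: [-0.1, 2.3, -1.3]
opening: 0.0273
```

```bash
python3 mv.py .537 .022 .13 -.098
```

```text
t 6.48 dp [-0.018  0.449 -1.094] tw [0.014 0.001 0.002] rows 2.2693798264411407 0.08603296478439154 calls 1.09421595845911
pos [ 0.4936 -0.0621  0.1287] F [-0.1  2.3 -1.3] q [ 0.15  0.76 -0.16  1.88  0.23  0.52 -0.25] open 0.0273
```

Call:
carry_out(dp=[[0,0.15,-0.35],[0,0.3,-0.7],[0,0.45,-0.95],[0,0.45,-0.95],[0,0.45,-0.95]], twist=[[0.014,0,0],[0.014,0,0],[0.014,0,0],[0.014,0,0],[0.014,0,0]], gripper=[-0.8,-0.8,-0.8,-0.8,-0.8])

```text
time_s: 6.9
tool_pos: [0.5357, 0.0059, 0.1283]
ee_rot: [[-0.002, 0.995, -0.103], [-0.004, -0.103, -0.995], [-1.0, -0.002, 0.004]]
force: [-0.5, -1.2, -1.1]
opening: 0.0275
```

```bash
python3 mv.py .537 .022 .13 -.098; cat > look.py <<'E'
import sys
from h import *
from rig import arm
tag=sys.argv[1];o=np.zeros((480,800,3),np.uint8);j=np.load("jig.npy")
B=[]
for n,(x0,y0,x1,y1),k in(("top",(170,110,290,254),0),("scene",(150,170,270,314),1)):
    p=arm.read_camera(n);pickle.dump(p,open(f"last_{n}.pkl","wb"))
    f=cv2.resize(p["frame"][y0:y1,x0:x1,::-1],(400,480),interpolation=cv2.INTER_CUBIC)
    o[:,400*k:400*k+400]=f
cv2.imwrite(f"pics/{tag}.png",o)
E
python3 look.py d
```

```text
t 6.9 dp [-0.022 -0.005 -0.202] tw [-0.006  0.005  0.003] rows 0.3899624477013738 0.05271338932884758 calls 0.20201511974025824
pos [0.5357 0.0059 0.1283] F [-0.5 -1.2 -1.1] q [ 0.    0.8  -0.15  1.75  0.19  0.62 -0.35] open 0.0275
```

View pics/d.png

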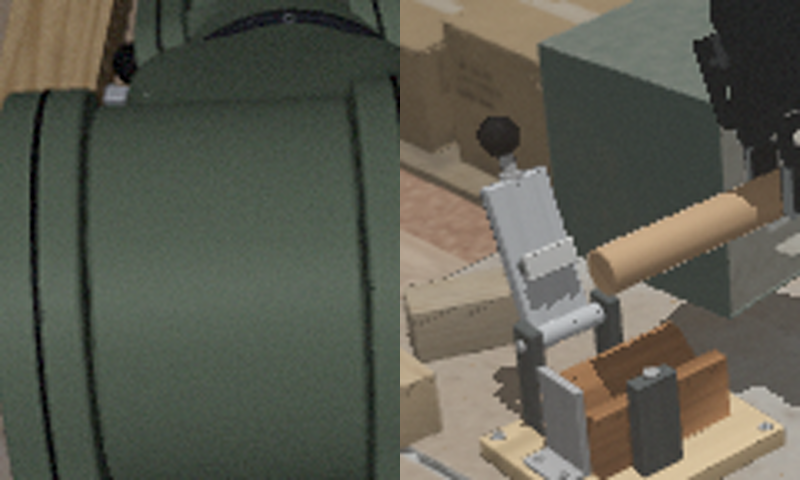

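```bash
python3 - <<'E'
from h import *
S=pickle.load(open("last_scene.pkl","rb"))
t=np.array([.5357,.0059,.1283+.010]);d=np.array([.103,.995,0])
for L in(.142,.144): print(L,(proj(S,t+d*L)-[150,170])*3.333+[400,0])
v=jw(np.load("jig.npy"),[[0,.05,.0632],[0,-.05,.042],[0,.05,.042],[-.018,-.05,.06],[.018,-.05,.06],[-.018,.05,.06],[.02,.05,.077],[-.02,.05,.077]])
print((proj(S,v)-[150,170])*3.333+[400,0])
E
```

```text
0.142 [[598.60749201 269.73860738]]
0.144 [[595.85118951 270.93980511]]
[[568.40435903 396.026235  ]
 [700.38484032 361.32215533]
 [571.70209214 424.93691059]
 [716.66424582 348.38682093]
 [680.91673403 326.93647622]
 [586.68616269 412.38650474]
 [546.73230495 364.04164682]
 [586.11568663 390.09161294]]
```

Call:
carry_out(dp=[[0,0,-0.12],[0.2,0,-0.25],[0.4,0,-0.25],[0.6,0,-0.25],[0.8,0,-0.25],[0.8,0,-0.25],[0.8,0,-0.25]], twist=[[0,0,0],[-0.006,0.005,0.003],[-0.006,0.005,0.003],[-0.006,0.005,0.003],[-0.006,0.005,0.003],[-0.006,0.005,0.003],[-0.006,0.005,0.003]], gripper=[-0.8,-0.8,-0.8,-0.8,-0.8,-0.8,-0.8])

```text
time_s: 7.58
tool_pos: [0.5377, 0.0252, 0.0652]
ee_rot: [[0.001, 0.995, -0.102], [0.0, -0.102, -0.995], [-1.0, 0.001, -0.0]]
force: [0.9, -0.6, -0.1]
opening: 0.0272
```

```bash
python3 mv.py .5375 .0258 .058 -.098; 
python3 look.py e
```

```text
t 7.58 dp [ 0.09  -0.003 -0.008] tw [-0.005 -0.    -0.001] rows 0.17263313305066189 0.0342339378301394 calls 0.08961360525858805
pos [0.5377 0.0252 0.0652] F [ 0.9 -0.6 -0.1] q [-0.04  0.9  -0.12  1.78  0.2   0.47 -0.4 ] open 0.0272
```

View pics/e.png

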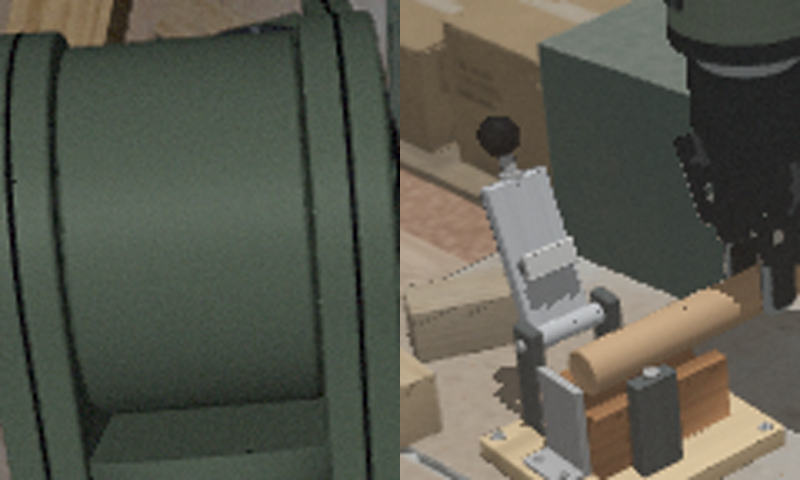

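Call:
carry_out(dp=[[0.05,0,0],[0.1,0,0],[0.12,0,0],[0.12,0,0]], twist=[[0,0,0],[0,0,0],[0,0,0],[0,0,0]], gripper=[-0.8,-0.8,-0.8,-0.8])

```text
time_s: 8.02
tool_pos: [0.538, 0.0252, 0.0554]
ee_rot: [[0.002, 0.995, -0.102], [0.0, -0.102, -0.995], [-1.0, 0.002, -0.0]]
force: [-0.0, -0.6, -1.1]
opening: 0.0275
```

Call:
carry_out(dp=[[0.012,0,0],[0.025,0,0],[0.025,0,0]], twist=[[0,0,0],[0,0,0],[0,0,0]], gripper=[-0.8,-0.8,-0.8])

```text
time_s: 8.27
tool_pos: [0.5383, 0.0252, 0.0537]
ee_rot: [[0.003, 0.995, -0.102], [0.0, -0.102, -0.995], [-1.0, 0.003, -0.001]]
force: [0.3, -0.4, 2.5]
opening: 0.0274
```

Call:
carry_out(dp=[[0.01,0,0],[0.01,0,0],[0.01,0,0]], twist=[[0,0,0],[0,0,0],[0,0,0]], gripper=[-0.8,-0.8,-0.8])

```text
time_s: 8.52
tool_pos: [0.5384, 0.0252, 0.0531]
ee_rot: [[0.003, 0.995, -0.102], [0.0, -0.102, -0.995], [-1.0, 0.003, -0.001]]
force: [2.5, -1.8, 3.2]
opening: 0.0275
```

Call:
carry_out(dp=[[0.01,0,0],[0.01,0,0],[0.01,0,0]], twist=[[0,0,0],[0,0,0],[0,0,0]], gripper=[-0.8,-0.8,-0.8])

```text
time_s: 8.77
tool_pos: [0.5384, 0.0251, 0.0523]
ee_rot: [[0.003, 0.995, -0.102], [0.0, -0.102, -0.995], [-1.0, 0.003, -0.001]]
force: [2.8, -2.1, 7.3]
opening: 0.0273
```

Call:
carry_out(dp=[[-0.005,0.006,-0.03],[-0.005,0.006,-0.06],[-0.005,0.006,-0.1],[-0.005,0.006,-0.1]], twist=[[0,0,0],[0,0,0],[0,0,0],[0,0,0]], gripper=[-0.8,-0.8,-0.8,-0.8])

```text
time_s: 9.1
tool_pos: [0.54, 0.0333, 0.0527]
ee_rot: [[0.003, 0.995, -0.102], [0.0, -0.102, -0.995], [-1.0, 0.003, -0.001]]
force: [5.1, -0.4, 3.6]
opening: 0.0273
```

Call:
carry_out(dp=[[0,0,-0.015],[0,0,-0.03],[0,0,-0.03]], twist=[[0,0,0],[0,0,0],[0,0,0]], gripper=[-0.8,-0.8,-0.8])

```text
time_s: 9.35
tool_pos: [0.5402, 0.0352, 0.0527]
ee_rot: [[0.003, 0.995, -0.103], [-0.0, -0.103, -0.995], [-1.0, 0.003, -0.0]]
force: [4.2, -3.6, 3.9]
opening: 0.0272
```

Call:
carry_out(dp=[[0,0.01,-0.01],[0,0.01,-0.02],[0,0.01,-0.02]], twist=[[0,0,0],[0,0,0],[0,0,0]], gripper=[-0.8,-0.8,-0.8])

```text
time_s: 9.6
tool_pos: [0.5405, 0.0363, 0.0526]
ee_rot: [[0.002, 0.995, -0.103], [-0.001, -0.103, -0.995], [-1.0, 0.002, 0.001]]
force: [0.1, -6.1, 5.7]
opening: 0.0273
```

Call:
carry_out(dp=[[0,0,-0.01],[0,0,-0.02],[0,0,-0.02]], twist=[[0,0,0],[0,0,0],[0,0,0]], gripper=[-0.8,-0.8,-0.8])

```text
time_s: 9.85
tool_pos: [0.5405, 0.0363, 0.0525]
ee_rot: [[0.001, 0.995, -0.104], [-0.003, -0.104, -0.995], [-1.0, 0.001, 0.003]]
force: [-0.3, -13.5, 7.3]
opening: 0.0272
```

```bash
python3 look.py f; python3 mv.py .54 .04 .0527 -.098
```

```text
t 9.95 dp [-0.002 -0.01  -0.045] tw [-0.007  0.003 -0.002] rows 0.08765577912390751 0.05198038016803916 calls 0.04453317325015654
pos [0.5404 0.0364 0.0525] F [  0.8 -15.5   7.3] q [-0.07  0.93 -0.1   1.77  0.2   0.45 -0.42] open 0.0277
```

View pics/f.png

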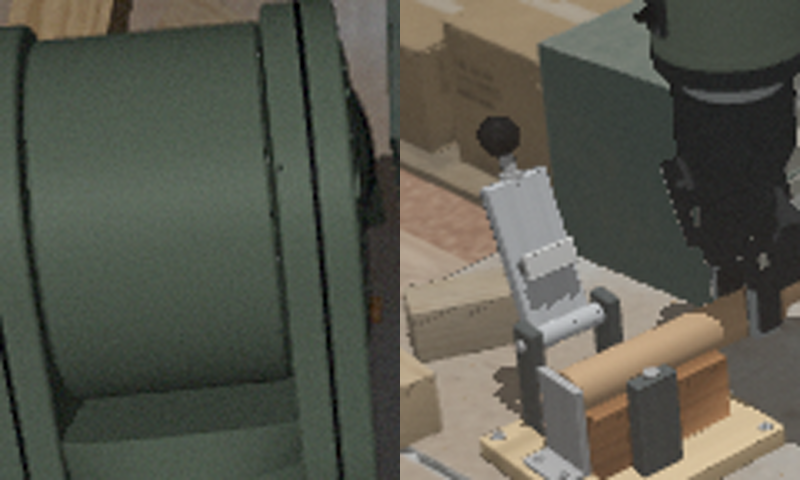

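Call:
carry_out(dp=[[0,0,0.02],[0,0,0.02],[0,0,0.02],[0,0,0.02],[0,0,0.02],[0,0,0.02],[0,0,0.02]], twist=[[0,0,0],[0,0,0],[0,0,0],[0,0,0],[0,0,0],[0,0,0],[0,0,0]], gripper=[-0.8,-0.3,0,0.2,0.3,0.3,0.3], newtons=40)

```text
time_s: 10.53
tool_pos: [0.5405, 0.0372, 0.0524]
ee_rot: [[0.002, 0.995, -0.102], [0.0, -0.102, -0.995], [-1.0, 0.002, -0.001]]
force: [0.1, 0.1, -0.5]
opening: 0.0556
```

```bash
python3 look.py g; python3 mv.py .54 .036 .13 -.098
```

```text
t 10.63 dp [-0.969 -0.003  0.014] tw [-0.005 -0.001 -0.002] rows 1.8597999009388826 0.036851766704448785 calls 0.9693186493498874
pos [0.5405 0.0371 0.0525] F [-0.2 -0.4 -0.2] q [-0.07  0.93 -0.11  1.77  0.2   0.45 -0.42] open 0.0556
```

View pics/g.png

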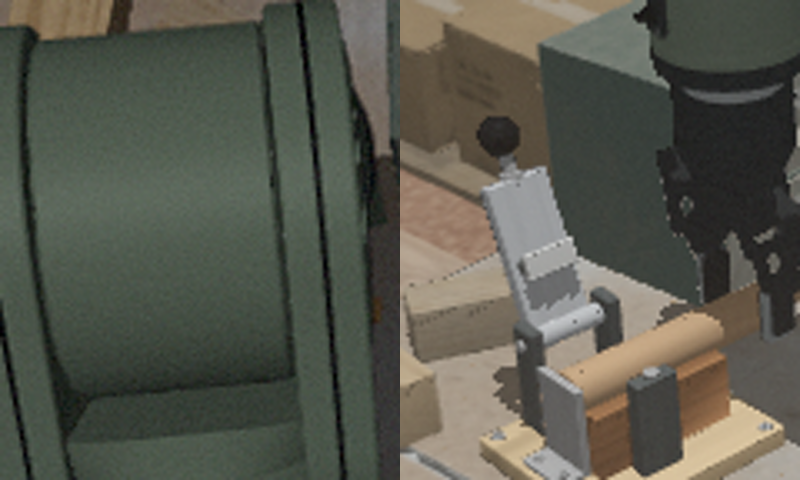

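Call:
carry_out(dp=[[-0.2,0,0],[-0.6,0,0],[-1,0,0],[-1,0,0],[-1,0,0],[-1,0,0],[-1,0,0],[-1,0,0]], twist=[[0,0,0],[0,0,0],[0,0,0],[-0.15,0,0],[-0.3,0,0],[-0.45,0,0],[-0.6,0,0],[-0.75,0,0]], gripper=[0.3,0.3,0.3,0.3,0.3,0.3,0.3,0.3])

```text
time_s: 11.3
tool_pos: [0.5404, 0.037, 0.1326]
ee_rot: [[0.002, 0.881, 0.473], [0.0, 0.473, -0.881], [-1.0, 0.002, 0.001]]
force: [-1.2, -0.1, -0.0]
opening: 0.0556
```

```bash
python3 mv.py .65 .133 .28 1.473
```

```text
t 11.3 dp [-1.839  1.778 -0.408] tw [-1.248  0.002 -0.002] rows 4.970581057015186 7.8453267099651836 calls 1.8394902846489158
pos [0.5404 0.037  0.1326] F [-1.2 -0.1 -0. ] q [ 0.04  0.81 -0.31  1.72  0.37  0.67  0.02] open 0.0556
```

Call:
carry_out(dp=[[-0.4,0,0],[-0.8,0,0],[-1,0.1,0],[-1,0.2,0],[-1,0.2,0],[-1,0.2,0],[-1,0.2,0]], twist=[[-0.15,0,0],[-0.3,0,0],[-0.45,0,0],[-0.6,0,0],[-0.75,0,0],[-0.9,0,0],[-0.95,0,0]], gripper=[0.3,0.3,0.3,0.3,0.3,0.3,0.3])

```text
time_s: 11.88
tool_pos: [0.5544, 0.0443, 0.2125]
ee_rot: [[0.002, 0.325, 0.946], [0.0, 0.946, -0.325], [-1.0, 0.001, 0.002]]
force: [-0.5, 0.4, -0.4]
opening: 0.0554
```

```bash
python3 mv.py .65 .133 .27 1.473
```

```text
t 11.88 dp [-0.717  1.437  0.772] tw [-0.296  0.002 -0.001] rows 3.4182580751193625 1.8633658320075503 calls 1.4370683798975612
pos [0.5544 0.0443 0.2125] F [-0.5  0.4 -0.4] q [ 0.16  0.75 -0.59  1.57  0.48  0.96  0.66] open 0.0554
```

Call:
carry_out(dp=[[-0.4,0.2,0.1],[-0.72,0.4,0.2],[-0.72,0.7,0.4],[-0.72,1,0.6],[-0.72,1,0.77],[-0.72,1,0.77]], twist=[[-0.1,0,0],[-0.2,0,0],[-0.296,0,0],[-0.296,0,0],[-0.296,0,0],[-0.296,0,0]], gripper=[0.3,0.3,0.3,0.3,0.3,0.3])

```text
time_s: 12.38
tool_pos: [0.6402, 0.0997, 0.2692]
ee_rot: [[0.001, 0.105, 0.994], [0.0, 0.994, -0.105], [-1.0, 0.0, 0.001]]
force: [-0.1, -0.4, -0.6]
opening: 0.0551
```

```bash
python3 mv.py .65 .133 .25 1.473;python3 look.py i
```

```text
t 12.38 dp [0.241 0.426 0.077] tw [-0.01   0.002 -0.   ] rows 0.9508855571371818 0.060683643000462285 calls 0.4264020166814778
pos [0.6402 0.0997 0.2692] F [-0.1 -0.4 -0.6] q [ 0.05  0.85 -0.65  1.1   0.49  1.33  0.92] open 0.0551
```

View pics/i.png

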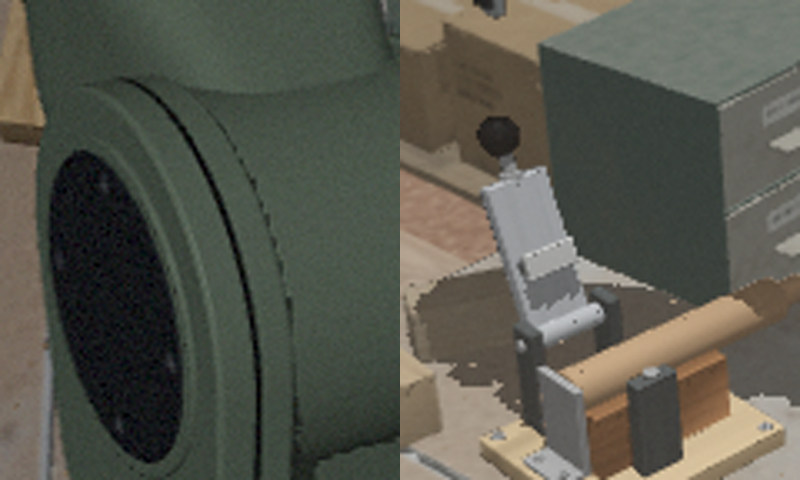

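Call:
carry_out(dp=[[0,0.2,0.04],[0.1,0.43,0.08],[0.2,0.43,0.08],[0.2,0.43,0.08]], twist=[[-0.01,0,0],[-0.01,0,0],[-0.01,0,0],[-0.01,0,0]], gripper=[0.3,0.3,0.3,0.3])

```text
time_s: 12.82
tool_pos: [0.648, 0.1334, 0.2531]
ee_rot: [[0.0, 0.096, 0.995], [-0.0, 0.995, -0.096], [-1.0, -0.0, 0.0]]
force: [1.0, -0.6, -0.9]
opening: 0.0559
```

```bash
python3 mv.py .65 .133 .17 1.473;python3 look.py k
```

```text
t 12.82 dp [ 1.039 -0.002  0.025] tw [0.002 0.    0.   ] rows 1.9935653007483563 0.012140537604689456 calls 1.0388342370248886
pos [0.648  0.1334 0.2531] F [ 1.  -0.6 -0.9] q [-0.01  0.89 -0.64  1.07  0.5   1.33  0.89] open 0.0559
```

View pics/k.png

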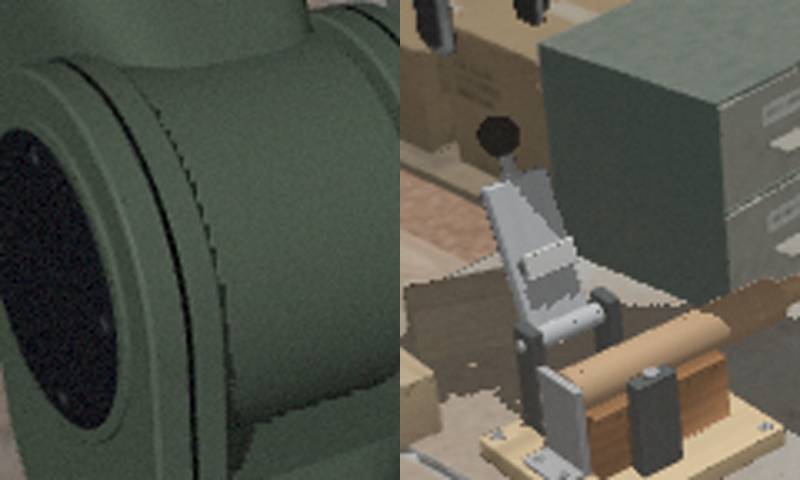

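```bash
python3 - <<'E'
from h import *
S=pickle.load(open("last_scene.pkl","rb"))
for X in((.648,.1334,.259),(.648,.1334,.19),(.6499,.1329,.1903),(.648,.1454,.19),(.660,.1334,.19)): print((proj(S,X)-[150,170])*3.333+[400,0])
E
```

```text
[[486.96601868  33.33373426]]
[[500.12557278 137.09848302]]
[[498.69488861 135.49671835]]
[[484.62611294 143.92463609]]
[[487.44678703 131.55337573]]
```

Call:
carry_out(dp=[[0.3,0,0.02],[0.6,0,0.025],[0.75,0,0.025],[0.75,0,0.025]], twist=[[0,0,0],[0,0,0],[0,0,0],[0,0,0]], gripper=[0.3,0.3,0.3,0.3])

```text
time_s: 13.25
tool_pos: [0.6503, 0.1315, 0.1926]
ee_rot: [[-0.001, 0.098, 0.995], [-0.001, 0.995, -0.098], [-1.0, -0.001, -0.001]]
force: [-0.4, -0.5, 0.4]
opening: 0.0559
```

```bash
python3 mv.py .65 .133 .17 1.473;python3 look.py l
```

```text
t 13.25 dp [ 0.282  0.019 -0.005] tw [-0.001 -0.001  0.001] rows 0.542725609612041 0.010795105728712904 calls 0.28220872570362243
pos [0.6503 0.1315 0.1926] F [-0.4 -0.5  0.4] q [-0.01  0.95 -0.63  1.15  0.54  1.2   0.85] open 0.0559
```

View pics/l.png

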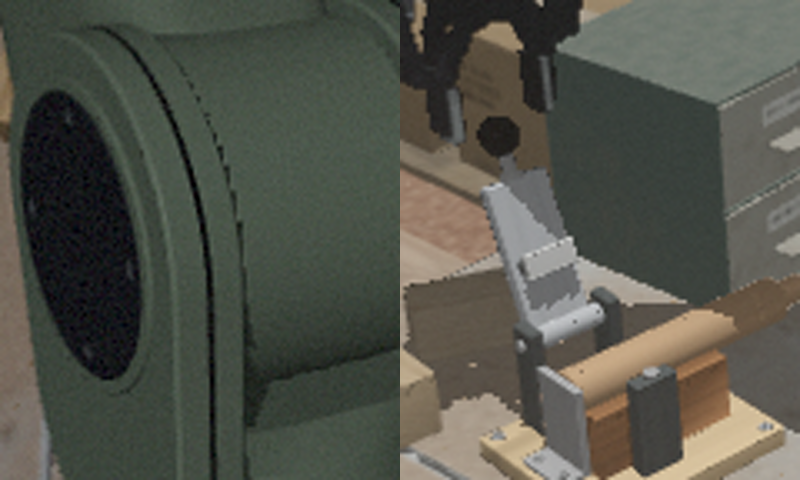

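Well straddled. Descend the rest and close gently on the ball.

Call:
carry_out(dp=[[0.15,0.02,0],[0.28,0.02,0],[0.28,0.02,0]], twist=[[0,0,0],[0,0,0],[0,0,0]], gripper=[0.3,0.3,0.3])

```text
time_s: 13.6
tool_pos: [0.6507, 0.1341, 0.1703]
ee_rot: [[0.0, 0.097, 0.995], [-0.001, 0.995, -0.097], [-1.0, -0.0, 0.0]]
force: [0.6, -0.4, -1.0]
opening: 0.0556
```

Call:
carry_out(dp=[[0,0,0],[0,0,0],[0,0,0],[0,0,0],[0,0,0],[0,0,0],[0,0,0],[0,0,0]], twist=[[0,0,0],[0,0,0],[0,0,0],[0,0,0],[0,0,0],[0,0,0],[0,0,0],[0,0,0]], gripper=[0,-0.2,-0.4,-0.6,-0.8,-0.8,-0.8,-0.8], newtons=30)

```text
time_s: 14.27
tool_pos: [0.6519, 0.1322, 0.1726]
ee_rot: [[0.003, 0.099, 0.995], [-0.003, 0.995, -0.099], [-1.0, -0.003, 0.003]]
force: [0.6, -11.7, 4.0]
opening: 0.024
```

```bash
python3 mv.py .65 .133 .17 1.473;python3 look.py m
```

```text
t 14.27 dp [ 0.032  0.008 -0.025] tw [-0.002  0.004  0.003] rows 0.07847590039753725 0.03738790101281518 calls 0.031803855286213184
pos [0.6519 0.1322 0.1726] F [  0.6 -11.7   4. ] q [-0.01  0.97 -0.62  1.18  0.55  1.16  0.84] open 0.024
```

View pics/m.png

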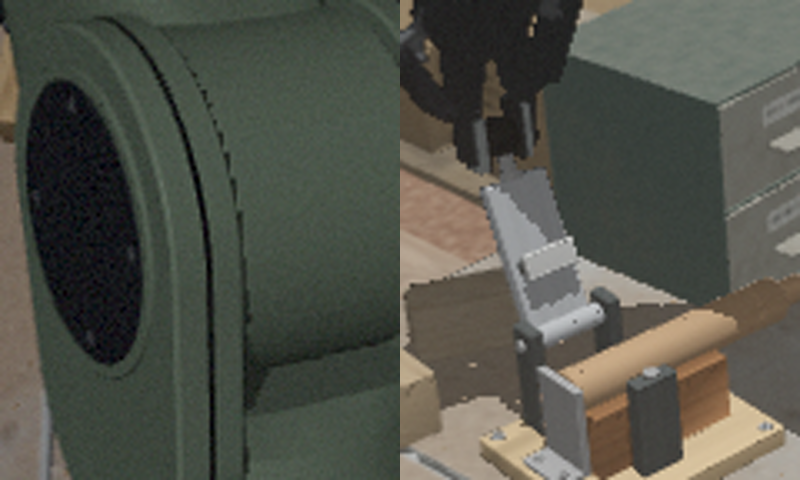

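```bash
python3 - <<'E'
from h import *
A=[1.94,1.8,1.65,1.5,1.35,1.2,1.05,.9,.75,.6,.45,.3,.2,.15,.1,.05,0]
k=[knob(a) for a in A]
for i in range(0,len(A)-1,4):
    for q in range(i+1,min(i+5,len(A))):
        d=(k[q]-k[i])/.08; print(A[i],"->",A[q],"dp x %.3f z %.3f"%(-d[2],d[0]))
E
```

```text
1.94 -> 1.8 dp x -0.084 z -0.203
1.94 -> 1.65 dp x -0.143 z -0.431
1.94 -> 1.5 dp x -0.166 z -0.665
1.94 -> 1.35 dp x -0.154 z -0.900
1.35 -> 1.2 dp x 0.047 z -0.231
1.35 -> 1.05 dp x 0.127 z -0.452
1.35 -> 0.9 dp x 0.240 z -0.658
1.35 -> 0.75 dp x 0.383 z -0.845
0.75 -> 0.6 dp x 0.169 z -0.164
0.75 -> 0.45 dp x 0.360 z -0.301
0.75 -> 0.3 dp x 0.570 z -0.407
0.75 -> 0.2 dp x 0.717 z -0.461
0.2 -> 0.15 dp x 0.076 z -0.021
0.2 -> 0.1 dp x 0.152 z -0.038
0.2 -> 0.05 dp x 0.230 z -0.051
0.2 -> 0 dp x 0.307 z -0.061
```

Call:
carry_out(dp=[[-0.045,-0.03,-0.1],[-0.084,-0.03,-0.203],[-0.118,-0.03,-0.315],[-0.143,-0.03,-0.431],[-0.16,-0.03,-0.55],[-0.166,-0.03,-0.665],[-0.154,-0.03,-0.9],[-0.154,-0.03,-0.9]], twist=[[0,0,0],[0,0,0],[0,0,0],[0,0,0],[0,0,0],[0,0,0],[0,0,0],[0,0,0]], gripper=[-0.8,-0.8,-0.8,-0.8,-0.8,-0.8,-0.8,-0.8])

```text
time_s: 15.03
tool_pos: [0.5775, 0.1398, 0.1848]
ee_rot: [[0.002, 0.096, 0.995], [0.001, 0.995, -0.096], [-1.0, 0.001, 0.002]]
force: [0.7, 2.3, -0.4]
opening: 0.0238
```

```bash
python3 - <<'E'
from h import *
from rig import arm
o=arm.get_obs();p=np.array(o["tool_pos"]);p0=np.array([.6519,.1322,.1726]);j=np.load("jig.npy")
for a in(1.94,1.35): print(a,p0+jw(j,knob(a))[0]-jw(j,knob(1.94))[0])
print(p,o["force"],o["opening"])
E
python3 look.py n
```

```text
1.94 [0.6519 0.1322 0.1726]
1.35 [0.58027696 0.13923441 0.1849471 ]
[0.57749866 0.13975039 0.18478567] [ 0.71635859  2.26916035 -0.37765597] 0.02382931486827998
```

View pics/n.png

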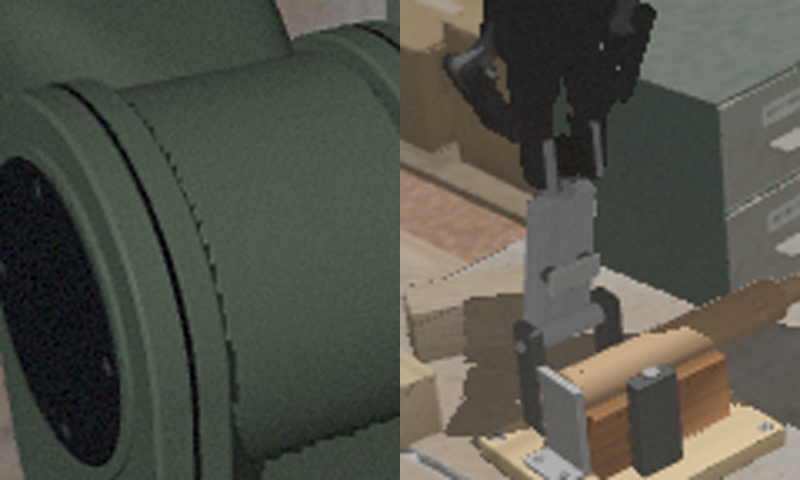

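Leaf follows; forces small. Continue.

Call:
carry_out(dp=[[0.02,0,-0.115],[0.047,0,-0.231],[0.085,0,-0.342],[0.127,0,-0.452],[0.18,0,-0.557],[0.24,0,-0.658],[0.31,0,-0.755],[0.383,0,-0.845]], twist=[[0,0,0],[0,0,0],[0,0,0],[0,0,0],[0,0,0],[0,0,0],[0,0,0],[0,0,0]], gripper=[-0.8,-0.8,-0.8,-0.8,-0.8,-0.8,-0.8,-0.8])

```text
time_s: 15.8
tool_pos: [0.513, 0.1465, 0.1537]
ee_rot: [[0.004, 0.097, 0.995], [0.002, 0.995, -0.097], [-1.0, 0.002, 0.004]]
force: [2.7, 4.7, 0.6]
opening: 0.0238
```

Call:
carry_out(dp=[[0.08,0,-0.085],[0.169,0,-0.164],[0.26,0,-0.235],[0.36,0,-0.301],[0.46,0,-0.358],[0.57,0,-0.407],[0.57,0,-0.407]], twist=[[0,0,0],[0,0,0],[0,0,0],[0,0,0],[0,0,0],[0,0,0],[0,0,0]], gripper=[-0.8,-0.8,-0.8,-0.8,-0.8,-0.8,-0.8])

```text
time_s: 16.38
tool_pos: [0.4804, 0.1499, 0.1067]
ee_rot: [[0.003, 0.097, 0.995], [0.002, 0.995, -0.097], [-1.0, 0.002, 0.002]]
force: [0.2, 5.4, -1.0]
opening: 0.0237
```

```bash
python3 - <<'E'
from h import *
from rig import arm
o=arm.get_obs();p=np.array(o["tool_pos"]);p0=np.array([.6519,.1322,.1726]);j=np.load("jig.npy")
for a in(.3,0): print(a,p0+jw(j,knob(a))[0]-jw(j,knob(1.94))[0])
print(p,o["force"],o["opening"],o["joint_pos"])
E
python3 look.py q
```

```text
0.3 [0.48055312 0.14902871 0.10875766]
0 [0.47146765 0.14992104 0.0723536 ]
[0.48042148 0.14991322 0.10674829] [ 0.19098353  5.41104026 -1.03340231] 0.02373803444750734 [-0.09055449  0.83766222 -0.50813019  1.87671598  0.68747885  0.60573014
  0.43422494]
```

View pics/q.png

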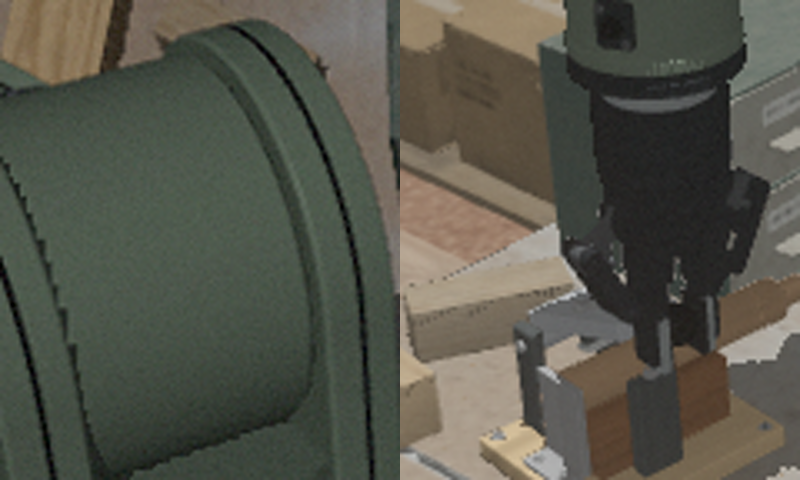

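Call:
carry_out(dp=[[0,0.01,0],[0.06,0.01,-0.03],[0.13,0.01,-0.055],[0.2,0.01,-0.075],[0.27,0.01,-0.09],[0.34,0.01,-0.1],[0.4,0.01,-0.11],[0.4,0.01,-0.11]], twist=[[0,0,0],[0,0,0],[0,0,0],[0,0,0],[0,0,0],[0,0,0],[0,0,0],[0,0,0]], gripper=[-0.8,-0.8,-0.8,-0.8,-0.8,-0.8,-0.8,-0.8], newtons=60)

```text
time_s: 17.15
tool_pos: [0.4714, 0.1509, 0.0748]
ee_rot: [[0.002, 0.097, 0.995], [0.001, 0.995, -0.097], [-1.0, 0.001, 0.002]]
force: [3.2, 4.4, 3.5]
opening: 0.0231
```

Call:
carry_out(dp=[[0.01,0,0],[0.02,0,0],[0.02,0,0]], twist=[[0,0,0],[0,0,0],[0,0,0]], gripper=[-0.8,-0.8,-0.8])

```text
time_s: 17.4
tool_pos: [0.4713, 0.1509, 0.0737]
ee_rot: [[0.002, 0.097, 0.995], [0.001, 0.995, -0.097], [-1.0, 0.001, 0.002]]
force: [1.0, 4.3, 4.5]
opening: 0.0231
```

Call:
carry_out(dp=[[0.01,0,0],[0.02,0,0],[0.02,0,0]], twist=[[0,0,0],[0,0,0],[0,0,0]], gripper=[-0.8,-0.8,-0.8])

```text
time_s: 17.65
tool_pos: [0.4711, 0.1509, 0.0722]
ee_rot: [[0.002, 0.097, 0.995], [0.001, 0.995, -0.097], [-1.0, 0.001, 0.002]]
force: [-2.0, 4.1, 5.6]
opening: 0.0231
```

Call:
carry_out(dp=[[0.01,0,0],[0.02,0,0],[0.02,0,0]], twist=[[0,0,0],[0,0,0],[0,0,0]], gripper=[-0.8,-0.8,-0.8])

```text
time_s: 17.9
tool_pos: [0.4712, 0.1508, 0.0706]
ee_rot: [[0.002, 0.097, 0.995], [0.001, 0.995, -0.097], [-1.0, 0.001, 0.002]]
force: [0.0, 5.4, 6.0]
opening: 0.023
```

Call:
carry_out(dp=[[0.01,0,0],[0.02,0,0],[0.02,0,0]], twist=[[0,0,0],[0,0,0],[0,0,0]], gripper=[-0.8,-0.8,-0.8])

```text
time_s: 18.15
tool_pos: [0.4714, 0.1509, 0.069]
ee_rot: [[0.003, 0.097, 0.995], [0.001, 0.995, -0.097], [-1.0, 0.001, 0.002]]
force: [1.2, 2.7, 5.3]
opening: 0.0231
```

```bash
python3 look.py r
```

```text
(no output)
```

View pics/r.png

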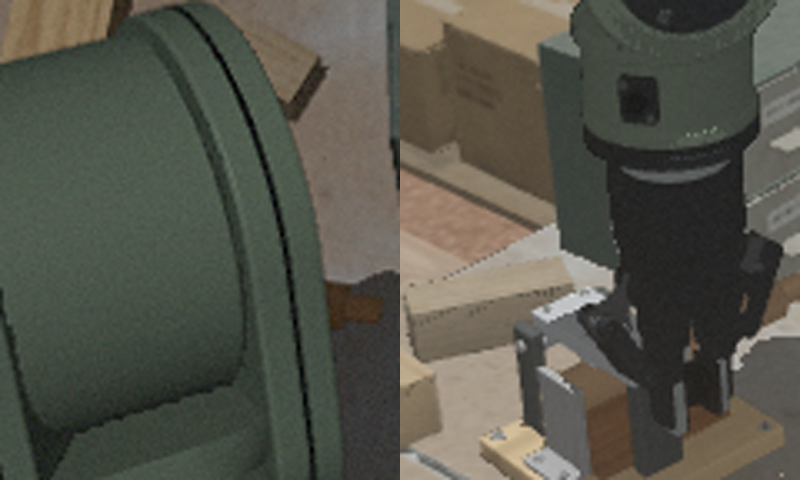

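Call:
carry_out(dp=[[0.01,0,0],[0.02,0,0],[0.02,0,0]], twist=[[0,0,0],[0,0,0],[0,0,0]], gripper=[-0.8,-0.8,-0.8])

```text
time_s: 18.5
tool_pos: [0.4712, 0.1509, 0.0674]
ee_rot: [[0.002, 0.097, 0.995], [0.001, 0.995, -0.097], [-1.0, 0.001, 0.002]]
force: [-0.6, 3.5, 6.6]
opening: 0.023
```

Call:
carry_out(dp=[[0.01,0,0],[0.02,0,0],[0.02,0,0]], twist=[[0,0,0],[0,0,0],[0,0,0]], gripper=[-0.8,-0.8,-0.8])

```text
time_s: 18.75
tool_pos: [0.4715, 0.1508, 0.0659]
ee_rot: [[0.003, 0.098, 0.995], [0.001, 0.995, -0.098], [-1.0, 0.001, 0.003]]
force: [1.6, 4.3, 6.1]
opening: 0.0232
```

```bash
cat > ovl.py <<'E'
import sys
from h import *
from rig import arm
S=arm.read_camera("scene");j=np.load("jig.npy")
x0,y0,x1,y1=170,240,260,310;s=8
f=cv2.resize(S["frame"][y0:y1,x0:x1,::-1],None,fx=s,fy=s,interpolation=cv2.INTER_CUBIC)
f=cv2.convertScaleAbs(f,alpha=1.6)
cv2.imwrite(f"pics/{sys.argv[1]}_raw.png",f)
def lp(a,l,y,h): # l along leaf from hinge, h above pin line (leaf frame)
    return np.array([.045-l*np.cos(a)+h*np.sin(a),y,.078+l*np.sin(a)+h*np.cos(a)])
for a,c in((0,(0,255,0)),(.08,(0,0,255))):
    for y in(.037,-.007):
        for h in(.006,.018):
            q=(proj(S,jw(j,[lp(a,.0,y,h),lp(a,.098,y,h)]))+.5-[x0,y0])*s-.5
            cv2.line(f,*[tuple(int(round(w)) for w in m) for m in q],c,1)
    q=(proj(S,jw(j,knob(a)))+.5-[x0,y0])*s; cv2.circle(f,tuple(int(w) for w in q[0]),5,c,-1)
cv2.imwrite(f"pics/{sys.argv[1]}.png",f)
E
python3 ovl.py s
```

```text
(no output)
```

View pics/s.png

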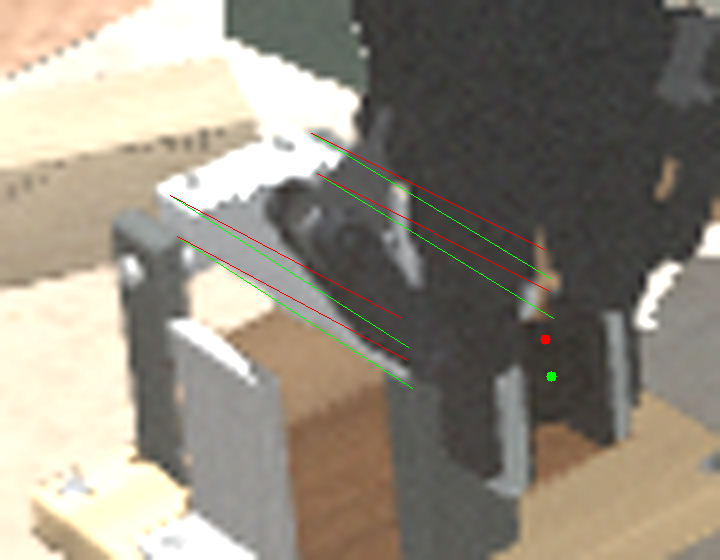

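View pics/s_raw.png

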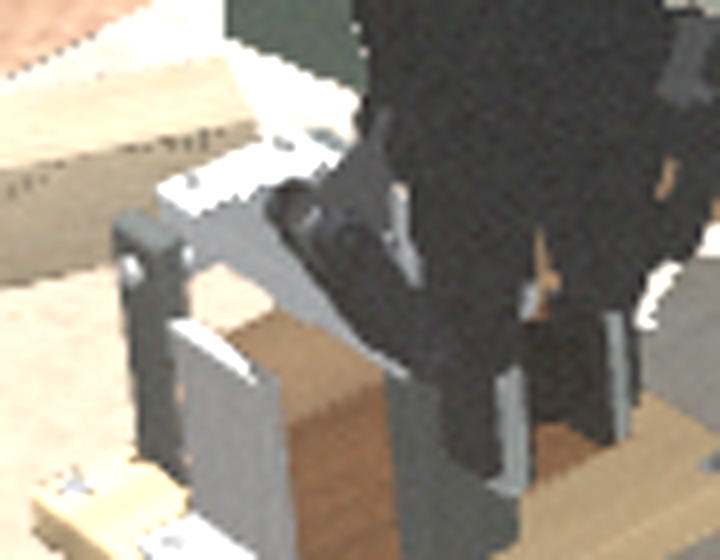

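Call:
carry_out(dp=[[0,0,0],[0,0,0],[0,0,0],[0,0,0],[-0.3,0,0],[-0.6,0,0],[-0.9,0,0],[-1,0,0]], twist=[[0,0,0],[0,0,0],[0,0,0],[0,0,0],[0,0,0],[0,0,0],[0,0,0],[0,0,0]], gripper=[-0.2,0,0.1,0.1,0.1,0.1,0.1,0.1])

```text
time_s: 19.47
tool_pos: [0.4715, 0.1507, 0.1485]
ee_rot: [[0.004, 0.098, 0.995], [0.001, 0.995, -0.098], [-1.0, 0.001, 0.004]]
force: [-0.2, -0.0, 0.2]
opening: 0.0469
```

Call:
carry_out(dp=[[-0.1,0,0],[-0.1,0,0],[-0.1,0,0],[-0.1,0,0],[-0.1,0,0],[-0.1,0,0],[-0.1,0,0],[-0.1,0,0]], twist=[[0,0,0],[0,0,0],[0,0,0],[0,0,0],[0,0,0],[0,0,0],[0,0,0],[0,0,0]], gripper=[-1,-1,-1,-1,-1,-1,-1,-1])

```text
time_s: 20.13
tool_pos: [0.4709, 0.1505, 0.1538]
ee_rot: [[0.002, 0.097, 0.995], [0.0, 0.995, -0.097], [-1.0, 0.0, 0.002]]
force: [-0.3, 0.6, 0.6]
opening: -0.0
```

```bash
python3 mv.py .47 .151 .12 1.473; python3 ovl.py t; python3 look.py t2
```

```text
t 20.13 dp [ 0.423  0.004 -0.013] tw [ 0.     0.002 -0.001] rows 0.8119881648234379 0.014002552286465882 calls 0.42302501650677654
pos [0.4709 0.1505 0.1538] F [-0.3  0.6  0.6] q [-0.06  0.76 -0.57  1.86  0.62  0.7   0.48] open -0.0
```

View pics/t.png

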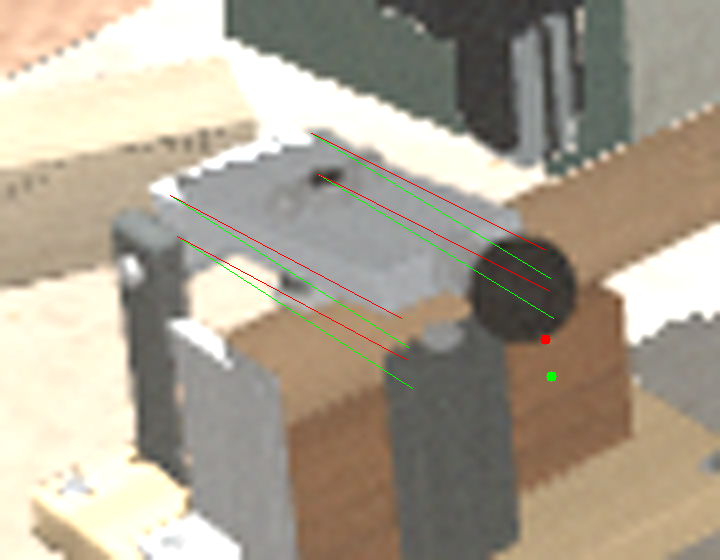

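View pics/t2.png

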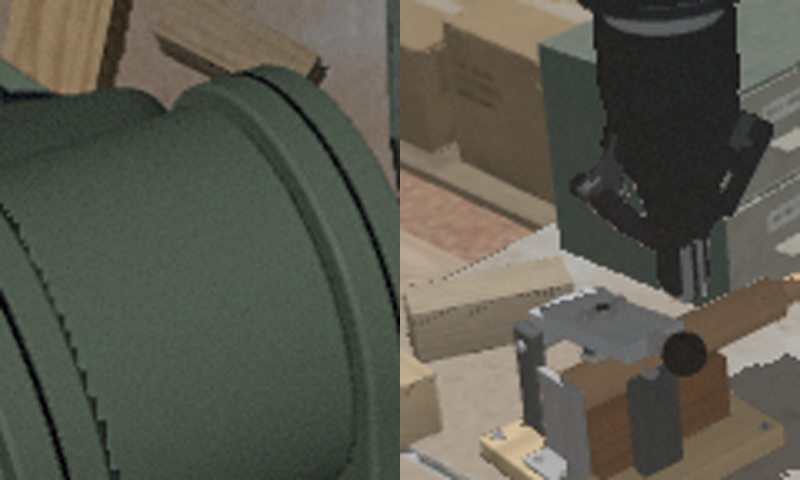

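```bash
python3 - <<'E'
from h import *
S=pickle.load(open("last_scene.pkl","rb"));j=np.load("jig.npy")
z=lambda X:((proj(S,X)+.5-[170,240])*8).round(1)
for a in(.15,.18,.2,.22): print(a,z(jw(j,knob(a))),jw(j,knob(a)).round(4))
print("tip",z([.4709,.1505,.1538]),z([.4709,.1505,.118]))
E
```

```text
0.15 [[538.1 307.1]] [[0.4726 0.1509 0.1085]]
0.18 [[534.5 292.9]] [[0.4735 0.1508 0.1122]]
0.2 [[532.1 283.3]] [[0.4742 0.1507 0.1146]]
0.22 [[529.4 273.8]] [[0.475  0.1507 0.117 ]]
tip [[531.9 148.2]] [[541.6 275.8]]
```

Call:
carry_out(dp=[[0.1,0.004,0],[0.2,0.004,0],[0.28,0.004,0],[0.34,0.004,0],[0.4,0.004,0],[0.45,0.004,0],[0.5,0.004,0],[0.5,0.004,0]], twist=[[0,0,0],[0,0,0],[0,0,0],[0,0,0],[0,0,0],[0,0,0],[0,0,0],[0,0,0]], gripper=[-1,-1,-1,-1,-1,-1,-1,-1])

```text
time_s: 20.95
tool_pos: [0.4708, 0.1509, 0.1135]
ee_rot: [[0.001, 0.097, 0.995], [0.0, 0.995, -0.097], [-1.0, 0.0, 0.001]]
force: [-1.6, 1.0, 1.4]
opening: 0.0
```

```bash
python3 ovl.py u
```

```text
(no output)
```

View pics/u.png

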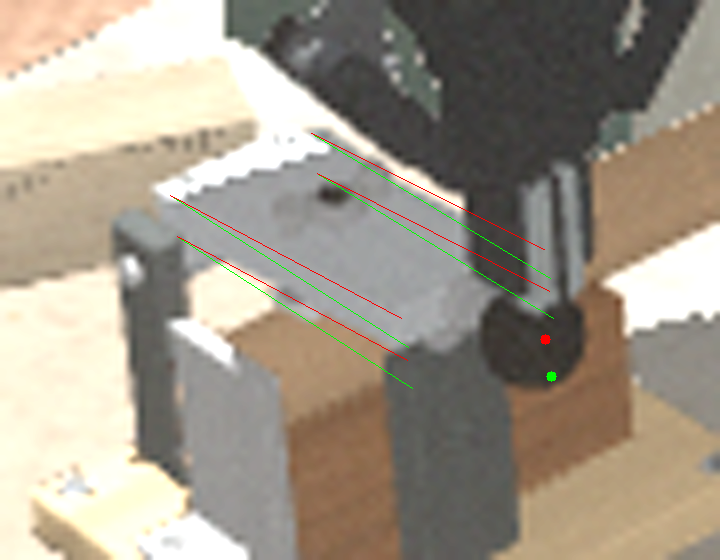

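Call:
carry_out(dp=[[0.02,0,0],[0.04,0,0],[0.06,0,0],[0.06,0,0]], twist=[[0,0,0],[0,0,0],[0,0,0],[0,0,0]], gripper=[-1,-1,-1,-1])

```text
time_s: 21.33
tool_pos: [0.4711, 0.1509, 0.1093]
ee_rot: [[0.002, 0.097, 0.995], [0.0, 0.995, -0.097], [-1.0, 0.001, 0.002]]
force: [-3.1, 0.9, 3.8]
opening: -0.0004
```

Call:
carry_out(dp=[[0.02,0,0],[0.04,0,0],[0.04,0,0]], twist=[[0,0,0],[0,0,0],[0,0,0]], gripper=[-1,-1,-1])

```text
time_s: 21.58
tool_pos: [0.471, 0.1509, 0.1061]
ee_rot: [[0.002, 0.097, 0.995], [0.0, 0.995, -0.097], [-1.0, 0.001, 0.002]]
force: [-2.2, 0.4, 4.0]
opening: 0.0003
```

Call:
carry_out(dp=[[0.02,0,0],[0.03,0,0],[0.03,0,0]], twist=[[0,0,0],[0,0,0],[0,0,0]], gripper=[-1,-1,-1])

```text
time_s: 21.83
tool_pos: [0.471, 0.151, 0.1038]
ee_rot: [[0.002, 0.097, 0.995], [0.0, 0.995, -0.097], [-1.0, 0.001, 0.002]]
force: [-3.0, -1.2, 5.5]
opening: -0.0005
```

Call:
carry_out(dp=[[0.01,0,0],[0.02,0,0],[0.02,0,0]], twist=[[0,0,0],[0,0,0],[0,0,0]], gripper=[-1,-1,-1])

```text
time_s: 22.08
tool_pos: [0.4709, 0.151, 0.1025]
ee_rot: [[0.002, 0.097, 0.995], [0.0, 0.995, -0.097], [-1.0, 0.001, 0.002]]
force: [-7.3, 0.3, 14.6]
opening: 0.0001
```

Call:
carry_out(dp=[[0.01,0,0],[0.02,0,0],[0.02,0,0]], twist=[[0,0,0],[0,0,0],[0,0,0]], gripper=[-1,-1,-1])

```text
time_s: 22.33
tool_pos: [0.4709, 0.1511, 0.1017]
ee_rot: [[0.003, 0.097, 0.995], [0.0, 0.995, -0.097], [-1.0, 0.001, 0.003]]
force: [-13.1, -2.8, 38.1]
opening: 0.0004
```

Call:
carry_out(dp=[[0.01,0,0],[0.02,0,0],[0.02,0,0]], twist=[[0,0,0],[0,0,0],[0,0,0]], gripper=[-1,-1,-1])

```text
time_s: 22.58
tool_pos: [0.4709, 0.1512, 0.101]
ee_rot: [[0.004, 0.097, 0.995], [0.0, 0.995, -0.097], [-1.0, 0.001, 0.004]]
force: [-19.9, -4.9, 62.6]
opening: -0.0002
```

Call:
carry_out(dp=[[-0.02,0,0],[-0.034,0,0],[-0.034,0,0],[-0.034,0,0]], twist=[[0,0,0],[0,0,0],[0,0,0],[0,0,0]], gripper=[-1,-1,-1,-1])

```text
time_s: 22.92
tool_pos: [0.4709, 0.151, 0.1023]
ee_rot: [[0.002, 0.097, 0.995], [0.0, 0.995, -0.097], [-1.0, 0.001, 0.002]]
force: [-9.3, 0.2, 19.2]
opening: -0.0001
```

```bash
python3 mv.py .4709 .151 .102 1.473; python3 ovl.py w; python3 look.py w2
```

```text
t 22.92 dp [ 0.004 -0.     0.   ] tw [ 0.001  0.003 -0.001] rows 0.006825837477367871 0.01895919796390171 calls 0.0035520036686080233
pos [0.4709 0.151  0.1023] F [-9.3  0.2 19.2] q [-0.11  0.84 -0.49  1.91  0.71  0.57  0.4 ] open -0.0001
```

View pics/w.png

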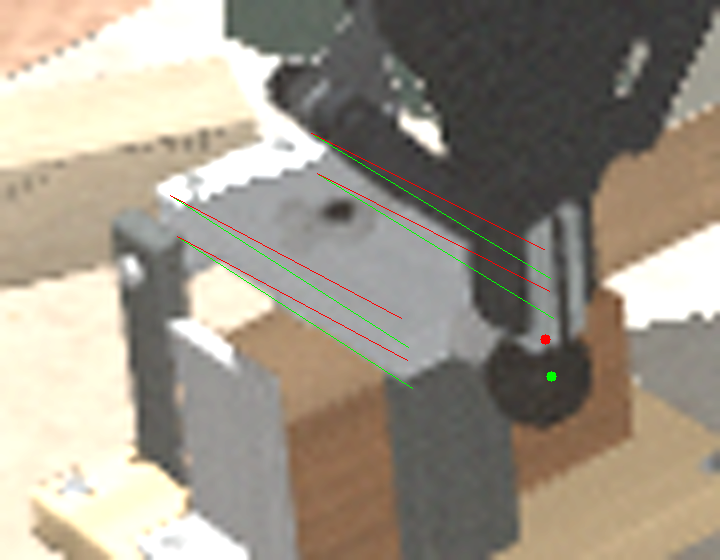

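View pics/w2.png

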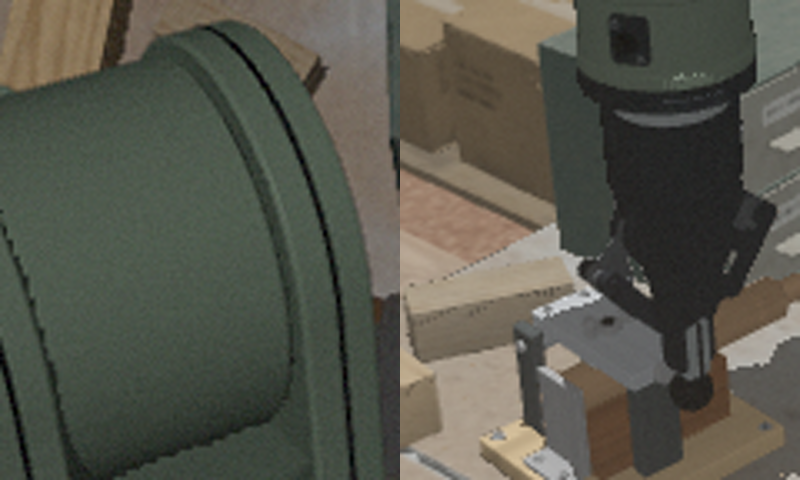

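```bash
python3 - <<'E'
from h import *
S=pickle.load(open("last_scene.pkl","rb"));j=np.load("jig.npy");s=6;x0,y0=180,225
f=cv2.resize(S["frame"][y0:325,x0:310,::-1],None,fx=s,fy=s,interpolation=cv2.INTER_CUBIC);f=cv2.convertScaleAbs(f,alpha=1.5)
t=np.linspace(0,2*np.pi,40)
for yy,r,c in((.05,.015,(0,255,0)),(.05-.165,.015,(0,255,0)),(.05-.187,.009,(0,0,255))):
    P=jw(j,np.c_[r*np.cos(t),0*t+yy,.0632+r*np.sin(t)])
    q=((proj(S,P)+.5-[x0,y0])*s-.5).astype(np.int32);cv2.polylines(f,[q],True,c,1)
cv2.imwrite("pics/x.png",f)
E
```

```text
(no output)
```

View pics/x.png

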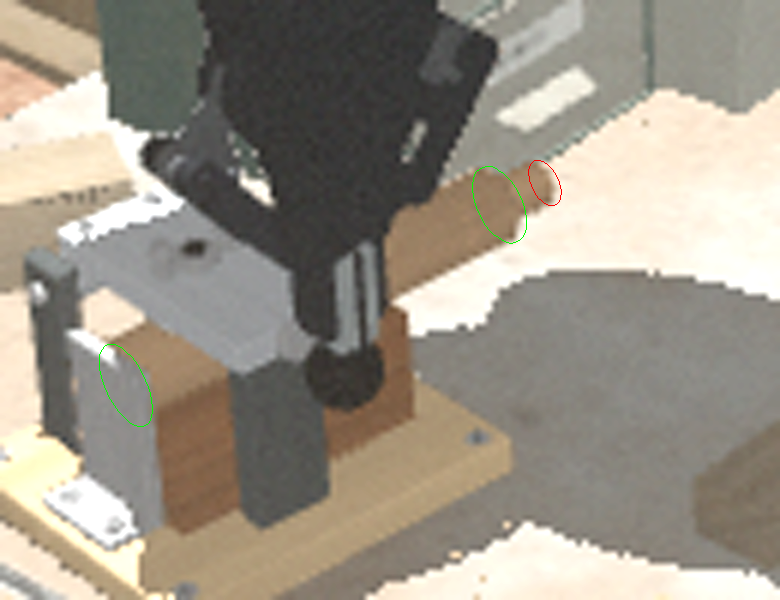

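Call:
carry_out(dp=[[0,0,0],[0,0,0],[0,0,0],[0,0,0],[0,0,0],[0,0,0],[0,0,0],[0,0,0]], twist=[[0,0,0],[0,0,0],[0,0,0],[0,0,0],[0,0,0],[0,0,0],[0,0,0],[0,0,0]], gripper=[-1,-1,-1,-1,-1,-1,-1,-1])

```text
time_s: 23.73
tool_pos: [0.4709, 0.151, 0.1023]
ee_rot: [[0.002, 0.097, 0.995], [0.0, 0.995, -0.097], [-1.0, 0.001, 0.002]]
force: [-7.4, 0.4, 19.8]
opening: -0.0001
```

```bash
python3 -c "
from rig import arm
print(arm.finish_job()); o=arm.get_obs(); print(o['time_s'],o['tool_pos'],o['force'])"
```

```text
the job is handed in; nothing more can be done
None
the job is handed in; nothing more can be done
```

The handle is in the V with its plain end against the stop. The leaf is pressed home on its rest post, and I handed the job in at 23.7 s with the arm still holding it down.

**Handle:** I gripped it near the tenon, lowered it into the V and slid it along until the stop pushed back with about 14 N and it stopped moving. Then I released it. The last picture shows the tenon sticking out of the open side about where the model puts it, to within 1–2 mm.

**Leaf:** I swung it over gripping the ball knob, but near home the pads slid down the ball at about 6 N, so the leaf wasn't fully shut. I let go and the leaf sprang up to about 0.19 rad. I then pressed the knob down from above with the shut fingertips until the force rose steeply at TCP z ≈ 0.102 m. That fits the knob's home height, and the picture shows the leaf resting on the post.

**Last checks:**
- **Holding force:** it stayed steady at about 19–20 N down over the last 0.8 s before hand-in.
- **Overshoot:** two fine steps in a row briefly took the fingertip push on the knob to about 63 N before I backed it off. The gripper's body touched nothing, and the 120 N wrist limit was not reached.
- **Top camera:** the arm blocked its view of the jig from the placing onwards, so the final checks rest on the scene camera and the force readings.
- **Other things on the table:** I did not touch them on purpose, but I did not measure them again at the end.

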